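# Load a fuse link in the test holder and hold the bayonet cap home

## Task

Put the largest of the three fuse links from the tray upright into the bore of the fuse test holder and let it go so that it slides down onto the sprung contact. Then fit the bayonet cap: bring its pin ends into the two slots of the collar, push it down against the spring, turn it a quarter turn clockwise (seen from above) as far as it goes, and finish while still gripping it and holding it pushed fully down, as the reading is taken while it is held. Leave the other fuse links and everything else on the bench where they are.

Things in the scene. Friction and masses are not known exactly. Their poses are not given: they have to be found in the camera images.
- fuse_mid (a point): the largest fuse link: plain cylinder 22 mm across and 58 mm long, white ceramic with metal ends, 50 to 80 g, standing on end in a shallow dark steel parts tray (rim 14 mm high) in one row with two smaller ones, about 68 mm apart, in any order; this point is at its centre, 29 mm above its lower end, z along its length
- holder: fuse test holder fixed to the bench: black base 90 x 90 x 14 mm, round black barrel 64 mm across up to 60 mm, on it a steel collar up to 90 mm. Origin under the base's centre, z up along the bore, x towards one of the collar's two slots (the other is at -x)
- holder_rim (a point): centre of the collar's open mouth, level with its rim, 90 mm above the holder's origin; same axes. Collar 54 mm outside, 42 mm inside. Two open slots 11 mm wide are cut down through its rim at +x and -x, 23 mm deep; at their foot each runs on clockwise (seen from above) as a channel under a ledge
- holder_channel (a point): on the collar's axis, level with the channels' floor, 23 mm below the rim; same axes. The ledge's underside is 11 mm above it, so a 6 mm pin has 5 mm of play in height. A pin turns about 80 degrees clockwise from the slot to the stop; the other way is blocked at once
- holder_bore (a point): centre of the mouth of the fuse bore, inside the collar, 30 mm below the rim: 26 mm across with a small lead-in round it, going straight down. A loaded fuse link drops until it stands on the sprung contact, its top then 13 mm below the rim, out of a finger's reach
- contact (a joint): travel of the sprung contact in the bore, m: 0 = up (its top 71 mm below the rim), 0.013 = cap pushed down with its pin on the channel floor, 0.008 = pin lifted against the ledge. Spring about 2 N at 0, 11 N at 0.013; let go, it lifts the cap to the ledge
- cap: bayonet cap, 66 mm high, 100 to 170 g, standing upright on the mat. Origin at the centre of its underside, z up. Steel plug 38 mm across (0 to 28 mm) with a 6 mm cross pin along x near its foot, black flange 46 mm across (28 to 34 mm), above it an upright wing to grip (34 to 66 mm). The same either way round: the pin's two ends go into the two slots
- cap_grip (a point): centre of the cap's wing, 50 mm above the cap's underside, same axes. The wing is 46 mm long along x (in line with the pin), 14 mm thick along y, 32 mm high: it ends 16 mm above this point and the flange begins 16 mm below it
- cap_pin (a point): centre of the cross pin on the cap's axis, 6 mm above the cap's underside; pin 6 mm thick, 58 mm long along x. It is 20 mm below the holder's rim when pushed fully down, 15 mm when lifted against the ledge
- fuse_mid_size_mid (a point): the middle fuse link, 14 mm across and 51 mm long, standing in the tray; point at its centre; stays where it is
- fuse_small_mid (a point): the smallest fuse link, 11 mm across and 38 mm long, standing in the tray; point at its centre; stays where it is
- tape_mid (a point): black roll of tape lying flat, 64 mm across, 19 mm high; point at its centre; bystander
- insulator_mid (a point): brown ribbed post insulator standing upright, 60 mm across, 74 mm high; point at its centre; bystander
- screwdriver_grip (a point): screwdriver lying on the mat, 190 mm long; point on its handle; bystander
- jar_mid (a point): small jar, 52 mm across, 50 mm high; point at its centre; bystander
- meter_mid (a point): grey hand-held meter lying flat, 170 x 85 x 34 mm; point at its centre; bystander
Mind the look-alikes: they are no part of the job. What is shaped like the part that bears fuse_mid but orange or yellow is not meant.

How it is judged:
By the outcome, as a careful person would: the job done as asked, in the order asked, and still so for the second after the job is handed in, while the arm keeps its last pose, push and grip.
It also fails if it takes over 58 s, if anything falls off the work surface, if the arm or the gripper's body presses on something with over 40 N, if the wrist force passes 120 N, or if a joint passes its speed limit or range.

## Robot

A 6-joint arm with a two-finger parallel gripper is mounted at the origin on the work surface. World frame = base frame: x ahead of the robot, y to its left, z up, the work surface at z = 0. Lengths are in m, angles in rad, forces in N, time in s.
With the tool pointing down it reaches from about 0.3 to 0.775 m from the base axis. Payload 14.6 kg.
Tool frame: the origin (TCP) lies at the very end of the fingers, on their centre line; the grasp point (between the pads) lies 19 mm behind it; z points along the fingers, y is the direction in which the jaws open and shut (so a half turn about z gives the same grasp; the last joint's range is limited). The gripper opens to 94 mm and grips with 3 to 60 N. Pads are 16 mm wide; open, the fingers measure 119 mm over their backs; the gripper's body (75 mm by 177 mm) begins 78 mm behind the grasp point.
Start: joints at [1.11, 0.3, 1.521, -0, 1.321, -0.067], TCP at [0.211, 0.508, 0.205] pointing down, gripper open.
Joint ranges: [-3.03, 3.03], [-0.79, 2.21], [0.23, 2.52], [-1.04, 4.18], [0, 3.07], [-2.55, 2.55]. Speed limits (rad/s): [2.22, 2.22, 2.57, 3.14, 3.14, 3.14].

## Interface

Orientations are given as [roll, pitch, yaw] about the fixed x, y, z axes, in that order (R = Rz(yaw) Ry(pitch) Rx(roll)).
In Python, from station import get_obs, vision, hand_in gives the robot as it stands.
- The arm moves only by the tool play_rows, never from a script. Its argument "moves" is a list of rows, each an object with "claw": the opening, from 0 (shut) to 1 (fully open); "linear": the shift along the tool's x, y, z in mm, a list of three; "turn": the turn, a rotation vector about the tool's x, y, z in rad, a list of three. In form: [{"claw": claw, "linear": [tx, ty, tz], "turn": [ax, ay, az]}, ...]. A call has 1 to 8 rows; each row is the pose to reach, as a shift and turn from the pose measured when the call began, along the tool's axes at that moment; what a row does not reach only later rows make up. A row lasts 1/8 s, in which the tool goes at most 62.5 mm and 10.7 degrees, less where a joint would pass 70% of its speed; a pose out of reach is approached as far as the arm can. A call with a gripper value outside its range is refused whole. The fingers move at their own pace and stop on an object; "force" is the grip in N (left out, the last holds). Time passes only in rows, so rows that repeat a pose let the fingers close. It gives the time, the measured TCP pose, the force and the opening at its end, in the units of the state.
- get_obs(): the state, without advancing time (a new reading comes with each control period).
- vision.camera(name): name is "scene" or "top"; returns the picture (400x640x3 uint8, blue, green, red); there is no depth.
- vision.camera_info(name): a dict with "camera_matrix" (3x3 intrinsics, pixels), "k1" (the pictures are not rectified: a ray, as slopes to the right and down, at radius r is drawn at 1 + k1 r^2 times it, then the intrinsics apply), "rvec" (rotation vector, rad) and "tvec" (3), from world to camera coordinates, as OpenCV has them. Camera axes: x right, y down, z forward; pixel columns grow to the right and rows downward; lengths in m; the calibration is good to about 2 mm. A picture is of the moment at which its call begins. camera_info takes no time and is no camera call.
- hand_in(): hands the job in, once; it reports no verdict.
The state is a dict: "time_s": time; "qpos": joint angles; "joint_vel": joint speeds; "tau": joint torques, N m; "ee_pos": TCP position; "eef_rot": TCP orientation; "force": force on the tool from outside, world axes, zero at the start; "moment": the same for the moment, N m; "grip_width": finger opening in m.
Only numpy, scipy, OpenCV 4.12 (cv2) and the standard library are available. Lean on these libraries where they do the work, as an engineer would, in place of code of your own. Each camera call takes 0.05 s, during which the arm holds its last target.

## Working session

There is one attempt and no reset: what is moved stays moved. The work goes in short steps, Python scripts to look and compute and a tool call to move; the robot and the scene stay as the last step left them, time stands still between calls to the robot, and variables do not carry over. Pictures are saved under pics/ and viewed, and the job is handed in when it is done.

Besides the shell and the picture viewer there is one more tool, called after ">>>" as name(argument=value, ...) on one line, values as JSON. play_rows: Moves the arm, as the interface text tells. Its arguments: {"type":"object","properties":{"moves":{"type":"array","items":{"type":"object","properties":{"claw":{"type":"number"},"linear":{"type":"array","items":{"type":"number"}},"turn":{"type":"array","items":{"type":"number"}}}}},"force":{"type":"number"}},"required":["moves"]}

```bash
ls; mkdir -p pics; python3 - <<'E'
from station import get_obs, vision
import cv2
o=get_obs();print(o)
for n in("scene","top"):
    im=vision.camera(n);cv2.imwrite(f"pics/{n}0.png",im);print(n,vision.camera_info(n))
E
```

```text
pics
{'time_s': 0.0, 'qpos': array([ 1.11035460e+00,  3.00466058e-01,  1.52159285e+00, -3.01813791e-05,
        1.32068659e+00, -6.65832787e-02]), 'joint_vel': array([ 0.00122365,  0.00066777, -0.00073787, -0.00099411, -0.00208926,
        0.00025871]), 'tau': array([-2.13575629e-03, -5.31803477e+01, -3.52739561e+01,  7.07559334e-02,
        2.43383349e-02, -8.02764430e-05]), 'ee_pos': array([0.21094841, 0.50765086, 0.20488412]), 'eef_rot': array([-3.14044042e+00, -4.75344988e-05,  2.74774166e+00]), 'force': array([-0.72132323,  0.1306811 , -1.088862  ]), 'moment': array([ 0.01936108,  0.01816795, -0.01730929]), 'grip_width': 0.09386720070534267}
scene {'camera_matrix': array([[382.06236803,   0.        , 316.04710368],
       [  0.        , 382.06236803, 198.27249333],
       [  0.        ,   0.        ,   1.        ]]), 'k1': 0.01712852037284948, 'rvec': array([ 1.5323993 ,  1.89031719, -0.90339459]), 'tvec': array([ 0.14920036, -0.29186049,  1.49487211])}
top {'camera_matrix': array([[392.9924483 ,   0.        , 312.1742517 ],
       [  0.        , 392.9924483 , 204.41103968],
       [  0.        ,   0.        ,   1.        ]]), 'k1': -0.008245894229237343, 'rvec': array([ 2.15780973, -2.10724573,  0.15794472]), 'tvec': array([-0.04005035,  0.58585211,  1.08505899])}
```

View pics/scene0.png

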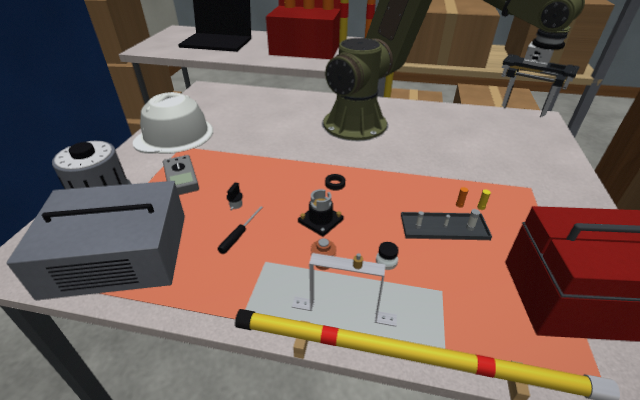

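View pics/top0.png

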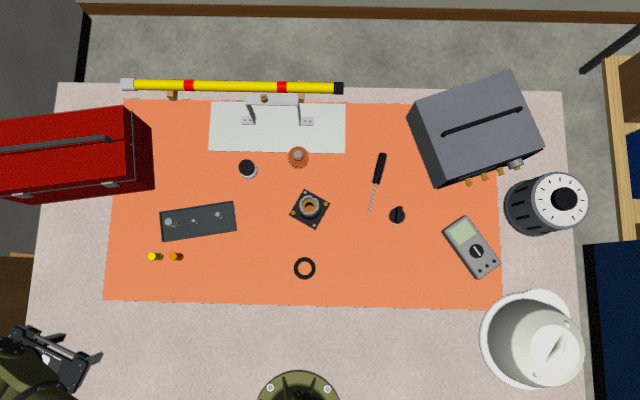

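```bash
cat > h.py <<'E'
import numpy as np, cv2
from station import get_obs, vision
from scipy.spatial.transform import Rotation as Rn
def cam(n):
    i=vision.camera_info(n);K=i["camera_matrix"];R=cv2.Rodrigues(np.array(i["rvec"]))[0];t=np.array(i["tvec"]);return K,i["k1"],R,t
def proj(n,P):
    K,k,R,t=cam(n);P=np.atleast_2d(P);c=P@R.T+t;s=c[:,:2]/c[:,2:];r2=(s**2).sum(1,keepdims=True)
    s=s*(1+k*r2);return s*[K[0,0],K[1,1]]+[K[0,2],K[1,2]]
def ray(n,uv):
    K,k,R,t=cam(n);u=np.array(uv,float).reshape(1,1,2)
    s=cv2.undistortPoints(u,K,np.array([k,0,0,0.]),None,None).ravel()
    d=R.T@np.array([s[0],s[1],1]);return -R.T@t,d/np.linalg.norm(d)
def onz(n,uv,z):
    o,d=ray(n,uv);return o+d*(z-o[2])/d[2]
def tri(a,b):
    o1,d1=ray("scene",a);o2,d2=ray("top",b)
    A=np.c_[d1,-d2];s=np.linalg.lstsq(A,o2-o1,rcond=None)[0];p,q=o1+d1*s[0],o2+d2*s[1];return (p+q)/2,np.linalg.norm(p-q)
E
python3 - <<'E'
import cv2
s=cv2.imread("pics/scene0.png");t=cv2.imread("pics/top0.png")
import numpy as np
def crop(im,x,y,w,h,f,n):
    c=cv2.resize(im[y:y+h,x:x+w],None,fx=f,fy=f,interpolation=cv2.INTER_NEAREST);return cv2.imwrite("pics/"+n,c)
crop(t,145,185,100,75,8,"c_tray_t.png")
crop(t,275,175,140,64,5,"c_hold_t.png")
crop(s,395,180,100,65,8,"c_tray_s.png")
crop(s,220,175,130,65,6,"c_hold_s.png")
E
```

```text
(no output)
```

View pics/c_tray_t.png

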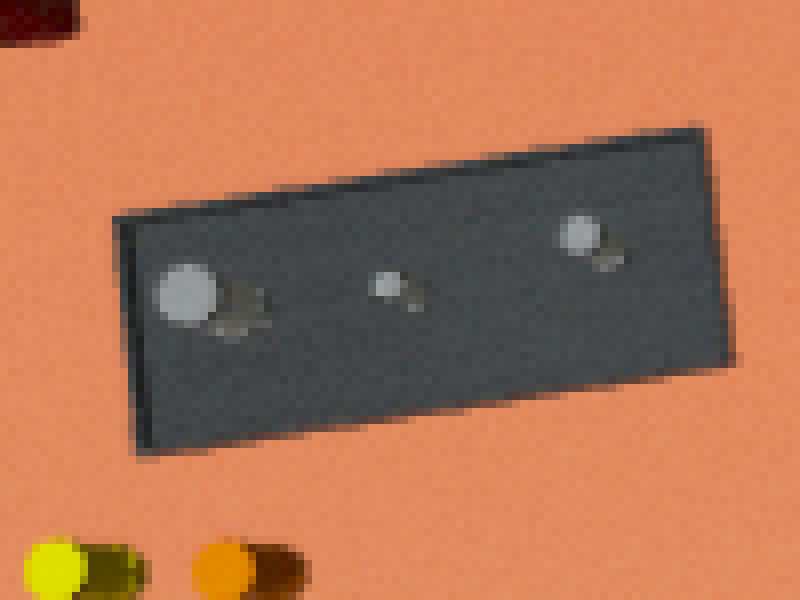

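View pics/c_hold_t.png

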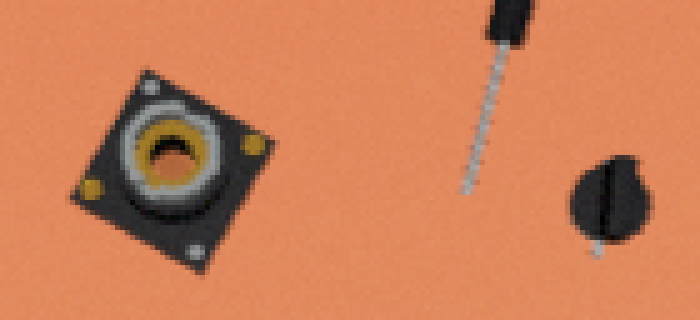

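View pics/c_tray_s.png

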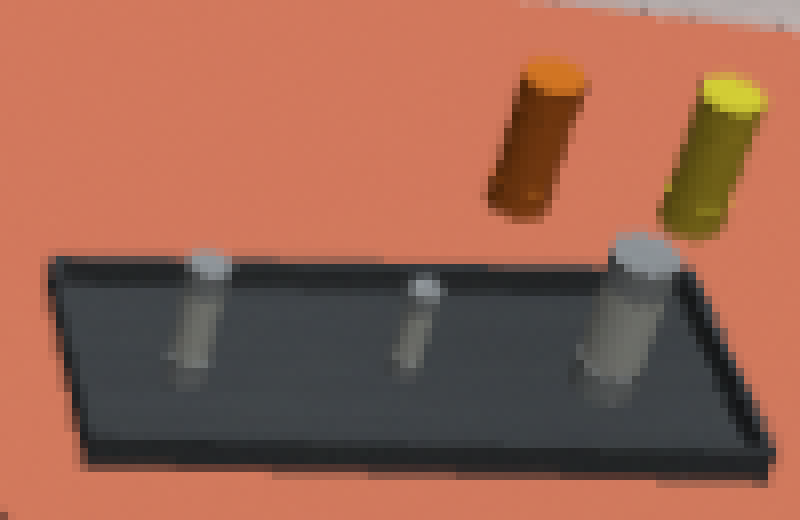

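View pics/c_hold_s.png

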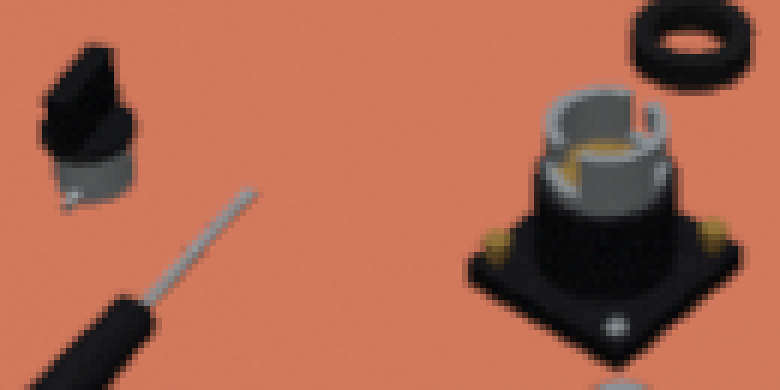

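```bash
cat > m.py <<'E'
from h import *
s=cv2.imread("pics/scene0.png");t=cv2.imread("pics/top0.png")
def wc(im,box,f):
    # soft weighted centroid
    x,y,w,h=box;c=im[y:y+h,x:x+w].astype(float);W=f(c);yy,xx=np.mgrid[y:y+h,x:x+w]
    return np.array([(W*xx).sum(),(W*yy).sum()])/W.sum(),W.sum()
soft=lambda lo,hi:(lambda c:np.clip((c.min(2)-lo)/(hi-lo),0,1))
for nm,bt,bs,z in [("big",(163,216,11,11),(469,207,14,9),.06),("small",(190,217,8,7),(445,213,8,6),.04),("mid",(213,210,9,8),(416,210,10,6),.053)]:
    a,na=wc(t,bt,soft(95,165));b,nb=wc(s,bs,soft(105,145))
    print(nm,a,na,b,nb,onz("top",a,z),onz("scene",b,z),tri(b,a))
E
python3 m.py; python3 -c "
import cv2
s=cv2.imread('pics/scene0.png');t=cv2.imread('pics/top0.png')
print(t[214:230,162:182].min(2));print(s[206:222,466:486].min(2))"
```

```text
big [167.96188341 221.37623318] 31.857142857142854 [475.36467487 211.15905097] 28.450000000000003 [0.52634035 0.38191725 0.06      ] [0.52313888 0.38295537 0.06      ] (array([0.52611903, 0.38160226, 0.06219624]), np.float64(0.0009856501707832448))
small [193.07922912 220.19700214] 6.671428571428572 [447.77300613 215.52147239] 4.074999999999999 [0.53365015 0.31689325 0.04      ] [0.53135321 0.31754926 0.04      ] (array([0.53346468, 0.31674397, 0.041634  ]), np.float64(0.0007095080990352879))
mid [217.05058824 213.84235294] 12.142857142857142 [420.83636364 212.35      ] 11.0 [0.5520729  0.24520154 0.053     ] [0.54857142 0.24583207 0.053     ] (array([0.55173077, 0.24499198, 0.05549958]), np.float64(0.0008464248920632304))
[[ 67  70  66  67  67  68  64  66  64  68  66  65  66  66  64  63  66  64
   65  68]
 [ 66  67  67  63  66  68  69  64  64  66  64  65  68  67  63  68  65  64
   65  61]
 [ 68  66  68  67  63  64  62  66  66  68  63  66  65  61  68  64  66  67
   68  66]
 [ 63  67  67  67  70  72  78  72  70  62  69  66  70  67  69  64  69  60
   67  69]
 [ 63  62  71  73 100 124 1
[... 1654 characters left out ...]
  91  92
   92  93]
 [ 35  35  36  34  49  60  66  70  88  94 123 111 106  56  38  59  88  92
   93  92]
 [ 35  35  34  37  58  64  67  72  75  78  80  79  77  44  28  42  77  92
   93  91]
 [ 40  40  40  50  71  76  74  75  76  79  79  77  73  41  25  32  60  88
   92  91]
 [ 61  60  61  68  76  85  88  85  80  84  80  82  66  57  31  22  42  78
   91  93]
 [ 61  62  61  70  79  88  94  99  92  99  93  96  64  62  44  24  40  62
   89  92]
 [ 63  62  66  71  82  90  96 100 103 104 101  87  64  61  47  28  24  59
   80  91]
 [ 63  62  69  76  86  92  97 101 103 103 101  71  64  62  63  38  24  38
   78  89]
 [ 60  62  69  79  88  95  99 103 105 102  97  64  61  61  61  47  26  23
   57  80]]
```

```bash
cat > m2.py <<'E'
from h import *
s=cv2.imread("pics/scene0.png");t=cv2.imread("pics/top0.png")
print("top min channel rows 190-222, cols 296-322")
print(t[192:218,296:324].min(2))
print("scene"); print(s[186:216,306:336].min(2))
# base black mask in top & its min-area rect
dk=(t.max(2)<90).astype(np.uint8)
n,l,st,c=cv2.connectedComponentsWithStats(dk,connectivity=8)
i=l[220,305] or l[212,322];print("dark",i,st[i],c[i])
base=np.zeros_like(dk); 
m=((t[:,:,2]-t[:,:,0].astype(int))<60).astype(np.uint8); n,l,st,c=cv2.connectedComponentsWithStats(m)
i=l[200,322]; i=l[214,309] if i==0 else i;print(st[i],c[i])
cn=max(cv2.findContours((l==i).astype(np.uint8),0,2)[0],key=cv2.contourArea)
r=cv2.minAreaRect(cn);b=cv2.boxPoints(r);print(r,b)
P=np.array([onz("top",q,.014) for q in b]);print(P, P.mean(0))
for k in range(4):
    e=P[(k+1)%4]-P[k];print(np.linalg.norm(e),np.degrees(np.arctan2(e[1],e[0])))
E
python3 m2.py
```

```text
top min channel rows 190-222, cols 296-322
[[ 96  94  95  93  93  82  49  95 147 145 120  43  41  47  67  81  90  91
   92  90  96  95  94  97  94  93  94  94]
 [ 91  91  90  95  84  61  34  66 113 128  84  41  40  40  45  48  64  85
   94  92  90  92  91  96  96  91  91  97]
 [ 94  96  94  89  72  40  37  39  44  46  45  48  48  52  51  42  36  46
   66  83  91  91  92  94  97  99  93  95]
 [ 93  93  93  83  50  44  40  42  54  71  87 103 105 125 115  86  45  44
   41  49  76  90  91  93  93  93  91  93]
 [ 91  91  89  72  41  42  44  67 120 146 147 145 145 147 148 129  70  42
   40  42  41  50  76  90  95  92  93  92]
 [ 92  91  82  53  38  43  71 120 146 144 141 121 109 113 119 123  96  70
   60  49  51  40  44  67  85  90  95  93]
 [ 93  89  68  39  48  71 120 148 137  98  74  71  73  77  78 101 134 144
  132 111 108  45  38  42  46  64  83  90]
 [ 88  85  41  40  66 119 149 135  95  68  67  57  48  42  51  65 102 129
  138 147 134  86  44  40  37  36  49  69]
 [ 82  61  38  54 106 144 134  91  59  53  35  39  42  36  41  46  46  71
  106 124 147 131  80  46  36  42  41  46]
 [ 6
[... 5694 characters left out ...]
 8  10  11  10   7  10   8   8  15  20  22  23]]
dark 23 [289 189  41  40 515] [309.46213592 211.0776699 ]
[289 189  41  40 720] [309.24166667 209.59444444]
((309.1632080078125, 208.654296875), (30.014881134033203, 30.396196365356445), 29.357755661010742) [[288.63205 214.54301]
 [303.53415 188.05043]
 [329.69437 202.76558]
 [314.79227 229.25816]]
[[ 0.56000915  0.04309322  0.014     ]
 [ 0.64077257  0.00130697  0.014     ]
 [ 0.5980382  -0.07750783  0.014     ]
 [ 0.5182548  -0.03518258  0.014     ]] [ 0.57926868 -0.01707256  0.014     ]
0.09093305962429407 -27.356627630875717
0.08965489743047525 -118.46710300303097
0.09031509513969643 152.05395901256298
0.08871598995508043 61.92338445861689
```

```bash
cat > m3.py <<'E'
from h import *
s=cv2.imread("pics/scene0.png");t=cv2.imread("pics/top0.png")
def ell(im,box,th):
    x,y,w,h=box;m=im[y:y+h,x:x+w].min(2)>th
    p=np.argwhere(m)[:,::-1]+[x,y];return p
p=ell(t,(298,194,22,21),112); e=cv2.fitEllipse(p.astype(np.float32));print(e)
c=onz("top",e[0],.09);print("top",c)
print("axes exp px", 48e-3*392/ (1.085-.09))
q=ell(s,(309,188,23,15),112);q=np.array([k for k in q if not (k[1]>197 and k[0]<310)]);f=cv2.fitEllipse(q.astype(np.float32));print(f,onz("scene",f[0],.09),tri(f[0],e[0]))
C=np.array([.579,-.017,0])
for ya in (-28,62):
  for sg in(0,180):
    a=np.radians(ya+sg);P=c+24e-3*np.array([np.cos(a),np.sin(a),0]);print(ya+sg,proj("top",P),proj("scene",P))
# polar profile of the rim in top
for ya in range(-180,180,10):
    a=np.radians(ya);v=[]
    for r in (.022,.024,.026):
        u=proj("top",c+r*np.array([np.cos(a),np.sin(a),0]))[0].astype(np.float32)
        v.append(cv2.getRectSubPix(t.min(2).astype(np.float32),(1,1),(float(u[0]),float(u[1])))[0,0])
    print(ya,int(np.mean(v)),end='; ')
E
python3 m3.py
```

```text
((308.6589050292969, 204.64308166503906), (17.412609100341797, 17.6435604095459), 85.20816802978516)
top [ 0.5787985  -0.01704132  0.09      ]
axes exp px 18.910552763819094
((320.4234313964844, 195.0667266845703), (11.734708786010742, 18.95745277404785), 89.74948120117188) [ 0.57666714 -0.01772798  0.09      ] (array([ 0.57857281, -0.01720946,  0.09156951]), np.float64(0.00026892877320940724))
-28 [[312.91282914 197.2015996 ]] [[314.60999064 200.05245654]]
152 [[304.37982809 212.12861096]] [[326.26018883 191.26512933]]
62 [[301.12817018 200.46073772]] [[327.66864741 199.30169832]]
242 [[316.21860908 208.84149683]] [[313.53680609 191.97890537]]
-180 127; -170 126; -160 130; -150 126; -140 129; -130 127; -120 131; -110 136; -100 132; -90 130; -80 132; -70 138; -60 129; -50 132; -40 119; -30 97; -20 91; -10 125; 0 131; 10 127; 20 135; 30 129; 40 130; 50 129; 60 128; 70 130; 80 136; 90 132; 100 133; 110 130; 120 128; 130 132; 140 105; 150 117; 160 119; 170 130;
```

```bash
python3 - <<'E'
import cv2,numpy as np
s=cv2.imread("pics/scene0.png");t=cv2.imread("pics/top0.png")
g=np.clip(t[203:231,384:412].astype(float)*3,0,255).astype(np.uint8)
h=np.clip(s[178:214,222:250].astype(float)*3,0,255).astype(np.uint8)
a=cv2.resize(g,None,fx=14,fy=14,interpolation=0);b=cv2.resize(h,None,fx=14,fy=14,interpolation=0)
a=cv2.copyMakeBorder(a,0,b.shape[0]-a.shape[0],0,0,0)
cv2.imwrite("pics/cap.png",np.hstack([a,b]))
print(t[205:230,386:408].max(2))
E
```

```text
[[228 225 225 227 228 226 226 226 225 226 225 222 223 221 221 223 224 226
  227 227 227 225]
 [226 227 226 226 229 226 226 226 226 221 205 146  72  60  75 121 194 223
  226 226 226 227]
 [227 226 224 226 226 226 227 225 205 143  70  19  34  37  39  37 117 200
  227 227 228 227]
 [227 227 227 226 227 225 222 196  98  36  14  24  40  40  40  37 146 225
  226 225 226 226]
 [227 228 227 225 225 192  98  47  38  35   0  17  38  43  40  38 147 223
  226 225 227 226]
 [225 226 226 224 196  99  41  44  42  34  10  23  44  38  44  37  81 174
  226 226 227 226]
 [227 226 227 210 140  46  43  41  40  23  10  27  42  43  37  38  34 145
  223 226 225 226]
 [226 227 225 194  65  46  38  42  42  29   8  29  48  38  42  34  34  83
  173 226 226 226]
 [226 226 211 140  42  42  44  41  38  26   9  25  44  44  40  36  37  40
  111 197 226 227]
 [227 227 199  96  44  45  44  45  37  18  16  28  43  41  39  40  35  37
   81 175 227 225]
 [225 226 192  66  49  40  39  45  34  22  13  33  43  43  38  36  41  39
   80 177 227 226]
 [226 226 194  67  42  48  44  46  37  19  15  31  45  37  41  40  37  41
   
[... 525 characters left out ...]
2  19  28  50  99 181 227 226
  227 226 223 226]
 [227 227 227 225 227 227 226 211 156 125 125 100 114 155 201 227 227 225
  226 226 227 228]
 [226 226 227 225 227 225 227 208 171 193 226 225 226 226 226 227 225 226
  227 227 225 226]
 [226 226 226 226 226 226 212 172 167 196 226 227 225 225 225 227 226 228
  226 226 225 226]
 [227 224 227 226 227 227 226 209 176 209 227 226 225 228 226 226 226 226
  226 228 226 225]
 [226 226 226 227 226 228 226 226 228 226 227 227 226 225 227 226 225 227
  226 224 225 228]
 [225 226 226 226 225 226 226 227 226 225 226 227 226 226 227 226 227 226
  226 227 226 226]
 [226 226 226 225 226 226 225 226 226 226 227 227 227 228 226 227 226 225
  226 227 226 225]]
```

View pics/cap.png

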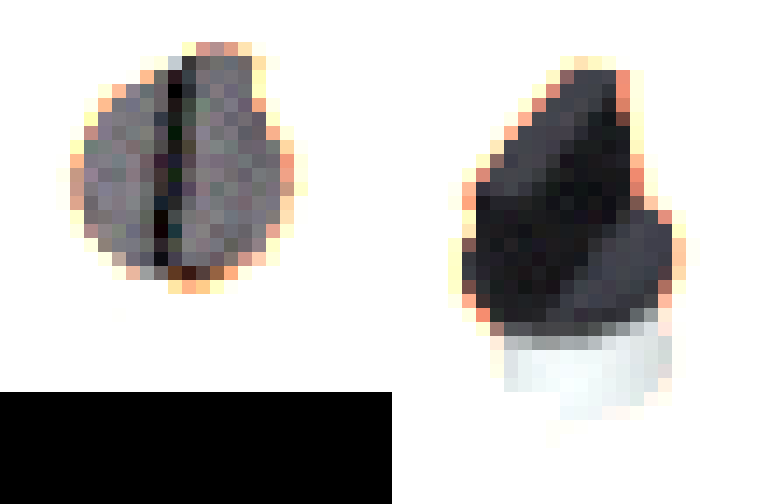

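```bash
cat > m4.py <<'E'
from h import *
s=cv2.imread("pics/scene0.png");t=cv2.imread("pics/top0.png")
print("cam", ray("top",(320,200))[0], ray("scene",(320,200))[0])
g=cv2.resize(t[195:235,375:415].max(2),None,fx=8,fy=8,interpolation=cv2.INTER_LINEAR)
cn=max(cv2.findContours((g<130).astype(np.uint8),0,cv2.CHAIN_APPROX_NONE)[0],key=cv2.contourArea)[:,0,:]
px=(cn+.5)/8-.5+[375,195]
W=np.array([onz("top",p,.034)[:2] for p in px])
# keep flange arc: left/bottom: image col<394.5 or (row>212 and col>402)
def fit(k):
    A=np.c_[2*W[k],np.ones(k.sum())];b=(W[k]**2).sum(1);x=np.linalg.lstsq(A,b,rcond=None)[0];r=np.sqrt(x[2]+x[0]**2+x[1]**2);return x[:2],r
k=((px[:,0]<394)&(px[:,1]<221)&(px[:,1]>207.5))|((px[:,1]>213)&(px[:,0]>400)&(px[:,1]<219))
c,r=fit(k);print("flange",c,r,np.abs(np.linalg.norm(W[k]-c,axis=1)-r).max())
pt=onz("top",(394.1,226.0),.006)[:2];d=c-pt;print("tip",pt,np.linalg.norm(d),np.degrees(np.arctan2(d[1],d[0])))
# strip line
for z in(.034,.05,.066):
    a=onz("top",(396.4,208),z)[:2];b=onz("top",(395.2,220),z)[:2];d=a-b;print("strip",z,a,b,np.degrees(np.arctan2(d[1],d[0])))
# darkest col per row
for y in range(207,222):
    w=np.clip(36-t[y,392:400].max(2) if False else 36-t[y,392:400].max(1).astype(float),0,None);print(y,round((w*np.arange(392,400)).sum()/w.sum(),2),end=" ")
E
python3 m4.py
```

```text
cam [ 0.40674179 -0.04178454  1.16404249] [1.34590956 0.1362281  0.71558037]
flange [ 0.56152506 -0.27083516] 0.0229356222098019 0.0008545881661545761
tip [ 0.53416515 -0.26909332] 0.02741530411771144 -3.642757501311011
strip 0.034 [ 0.58373528 -0.27071069] [ 0.54857199 -0.26691751] -6.156870355327197
strip 0.05 [ 0.58122927 -0.26746938] [ 0.54656385 -0.26372991] -6.1568703553271416
strip 0.066 [ 0.57872326 -0.26422807] [ 0.54455571 -0.2605423 ] -6.156870355327176
207 397.11 208 396.35 209 396.32 210 396.27 211 395.92 212 396.0 213 396.02 214 395.78 215 395.64 216 395.72 217 395.52 218 395.17 219 395.24 220 395.32 221 395.25
```

```bash
cat > go.py <<'E'
import sys
from h import *
# usage: go.py x y z yawdeg -> shift/turn in tool axes
x,y,z,yaw=map(float,sys.argv[1:5])
o=get_obs();R0=Rn.from_euler("xyz",o["eef_rot"]);R1=Rn.from_euler("xyz",[np.pi,0,np.radians(yaw)])
print("t",o["time_s"],"pos",o["ee_pos"].round(4),"rpy",np.degrees(o["eef_rot"]).round(2),"F",o["force"].round(1),"M",o["moment"].round(2),"w",round(o["grip_width"]*1000,1))
print("linear",(R0.inv().apply(np.array([x,y,z])-o["ee_pos"])*1000).round(1),"turn",(R0.inv()*R1).as_rotvec().round(4))
E
python3 go.py .526 .3816 .12 101
```

```text
t 0.1 pos [0.2109 0.5077 0.205 ] rpy [-179.94   -0.    157.44] F [ 0.3  0.6 -0.4] M [-0.04 -0.07  0.03] w 94.0
linear [-339.3    4.5   84.9] turn [-1.00e-03  4.00e-04  9.85e-01]
```

Candidates in the top view are grey links at (168,221), (193,220) and (217,214), plus decoys in yellow (152,256) and orange (175,256). The enlarged crop shows that (168,221) is the widest grey one, about 8 px or 22 mm, so that is the one to pick.

>>> play_rows(moves=[{"claw": 0.6,"linear": [-45,1,11],"turn": [0,0,0.15]},{"claw": 0.6,"linear": [-100,2,25],"turn": [0,0,0.32]},{"claw": 0.6,"linear": [-155,2,39],"turn": [0,0,0.49]},{"claw": 0.6,"linear": [-210,3,53],"turn": [0,0,0.66]},{"claw": 0.6,"linear": [-265,4,67],"turn": [0,0,0.83]},{"claw": 0.6,"linear": [-315,4.5,79],"turn": [0,0,0.95]},{"claw": 0.6,"linear": [-339.3,4.5,84.9],"turn": [-0.001,0,0.985]},{"claw": 0.6,"linear": [-339.3,4.5,84.9],"turn": [-0.001,0,0.985]}])

```text
time_s: 1.1
ee_pos: [0.5264, 0.3809, 0.1191]
eef_rot: [-3.141, 0.001, 1.762]
force: [-0.6, 0.1, -0.0]
grip_width: 0.0562
```

```bash
python3 go.py .526 .3816 .0385 101; python3 - <<'E'
from h import *
for n,b in(("scene",(420,120,120,130)),("top",(110,160,150,110))):
    im=vision.camera(n);x,y,w,h=b;cv2.imwrite(f"pics/a_{n}.png",cv2.resize(im[y:y+h,x:x+w],None,fx=5,fy=5,interpolation=0))
E
```

```text
t 1.1 pos [0.5264 0.3809 0.1191] rpy [-1.7994e+02  5.0000e-02  1.0097e+02] F [-0.6  0.1 -0. ] M [-0.08  0.02 -0.  ] w 56.2
linear [ 0.8 -0.1 80.6] turn [-0.0011  0.0008 -0.0004]
```

View pics/a_scene.png

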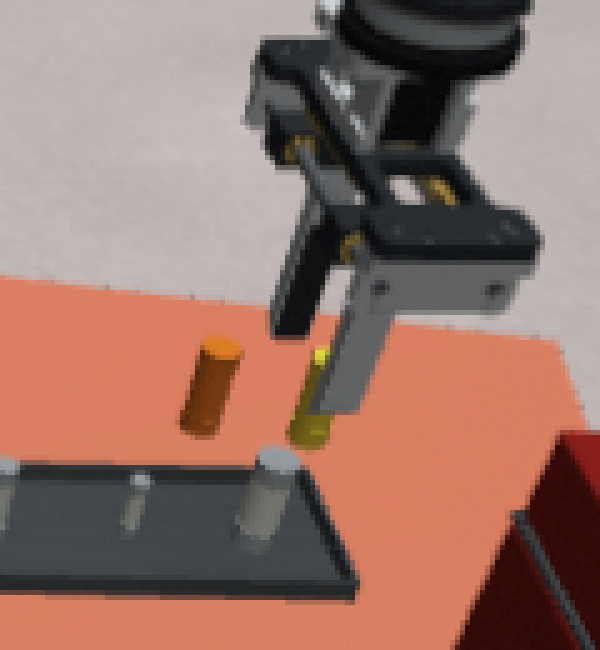

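View pics/a_top.png

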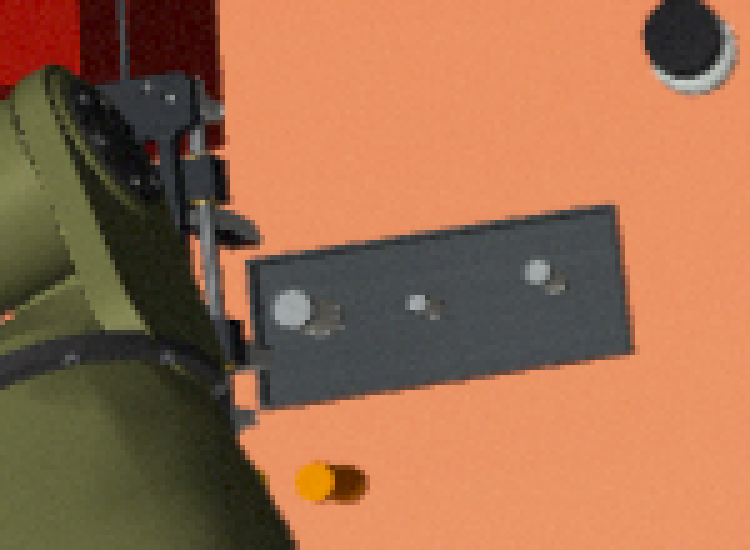

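```bash
python3 - <<'E'
from h import *
P=np.array([.5264,.3809,.1191]);a=np.radians(101);y=np.array([np.sin(a),-np.cos(a),0])
for d in(-.0281-.006,0,.0281+.006):
    q=P+d*y;print(d,proj("scene",q)[0],(proj("scene",q)[0]-[420,120])*5,(proj("top",q)[0]-[110,160])*5)
E
```

```text
-0.0341 [476.58007135 185.77843018] [282.90035676 328.89215092] [257.56960502 356.34166901]
0 [480.79754522 194.02631662] [303.98772608 370.13158308] [250.86430778 294.00704792]
0.0341 [485.25974471 202.74575069] [326.29872356 413.72875347] [244.23998764 232.30677403]
```

>>> play_rows(moves=[{"claw": 0.6,"linear": [0.8,-0.1,25],"turn": [0,0,0]},{"claw": 0.6,"linear": [0.8,-0.1,55],"turn": [0,0,0]},{"claw": 0.6,"linear": [0.8,-0.1,75],"turn": [0,0,0]},{"claw": 0.6,"linear": [0.8,-0.1,80.6],"turn": [-0.001,0.001,0]},{"claw": 0.6,"linear": [0.8,-0.1,80.6],"turn": [-0.001,0.001,0]}])

```text
time_s: 1.82
ee_pos: [0.5248, 0.3834, 0.0402]
eef_rot: [3.14, -0.001, 1.765]
force: [0.1, 0.3, 0.3]
grip_width: 0.056
```

```bash
python3 go.py .526 .3816 .0385 101; python3 - <<'E'
from h import *
for n,b in(("scene",(420,140,120,110)),):
    im=vision.camera(n);x,y,w,h=b;cv2.imwrite(f"pics/b_{n}.png",cv2.resize(im[y:y+h,x:x+w],None,fx=5,fy=5,interpolation=0))
E
```

```text
t 1.825 pos [0.5248 0.3834 0.0402] rpy [ 1.7991e+02 -6.0000e-02  1.0115e+02] F [0.1 0.3 0.3] M [-0.04  0.04 -0.01] w 56.0
linear [-2.   0.8  1.7] turn [ 0.0016 -0.0011  0.0027]
```

View pics/b_scene.png

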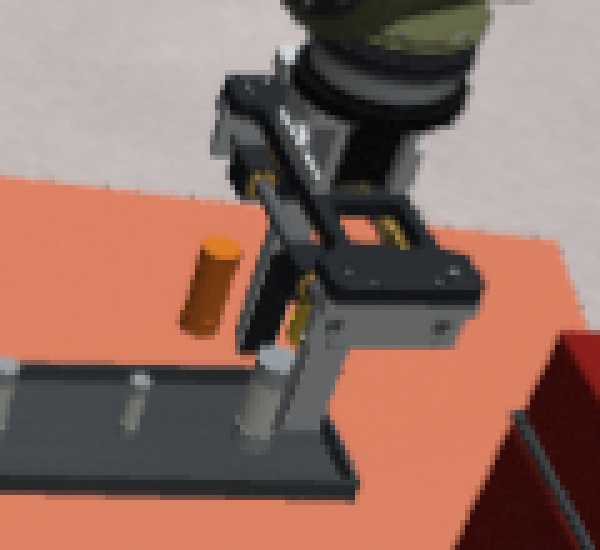

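>>> play_rows(force=25, moves=[{"claw": 0.6,"linear": [-2,0.8,1.7],"turn": [0.0016,-0.0011,0.0027]},{"claw": 0.6,"linear": [-2,0.8,1.7],"turn": [0.0016,-0.0011,0.0027]},{"claw": 0.6,"linear": [-2,0.8,1.7],"turn": [0.0016,-0.0011,0.0027]}])

```text
time_s: 2.25
ee_pos: [0.5264, 0.3816, 0.0392]
eef_rot: [3.141, -0.0, 1.762]
force: [0.3, -0.1, 0.1]
grip_width: 0.0565
```

```bash
python3 go.py .526 .3816 .0385 101;python3 -c "
from h import *
for i in range(4):
  vision.camera('top');o=get_obs();print(o['ee_pos'].round(4),np.degrees(o['eef_rot']).round(2))"
```

```text
t 2.25 pos [0.5264 0.3816 0.0392] rpy [ 1.7994e+02 -2.0000e-02  1.0098e+02] F [ 0.3 -0.1  0.1] M [-0.05  0.04  0.02] w 56.5
linear [ 0.1 -0.4  0.7] turn [ 0.001  -0.0003 -0.0003]
[0.5263 0.3816 0.0392] [ 1.7995e+02 -2.0000e-02  1.0098e+02]
[0.5263 0.3816 0.0391] [ 1.7995e+02 -2.0000e-02  1.0099e+02]
[0.5263 0.3816 0.039 ] [ 1.7996e+02 -2.0000e-02  1.0098e+02]
[0.5262 0.3816 0.039 ] [ 1.7996e+02 -1.0000e-02  1.0099e+02]
```

>>> play_rows(force=25, moves=[{"claw": 0.4,"linear": [0.1,-0.3,0.5],"turn": [0,0,0]},{"claw": 0.3,"linear": [0.1,-0.3,0.5],"turn": [0,0,0]},{"claw": 0.1,"linear": [0.1,-0.3,0.5],"turn": [0,0,0]},{"claw": 0.1,"linear": [0.1,-0.3,0.5],"turn": [0,0,0]},{"claw": 0.1,"linear": [0.1,-0.3,0.5],"turn": [0,0,0]}])

```text
time_s: 3.08
ee_pos: [0.526, 0.3817, 0.0386]
eef_rot: [3.141, -0.0, 1.763]
force: [0.2, 0.0, 0.4]
grip_width: 0.0217
```

>>> play_rows(moves=[{"claw": 0.1,"linear": [0,0,-10],"turn": [0,0,0]},{"claw": 0.1,"linear": [0,0,-35],"turn": [0,0,0]},{"claw": 0.1,"linear": [0,0,-70],"turn": [0,0,0]},{"claw": 0.1,"linear": [0,0,-110],"turn": [0,0,0]},{"claw": 0.1,"linear": [0,0,-125],"turn": [0,0,0]},{"claw": 0.1,"linear": [0,0,-125],"turn": [0,0,0]}])

```text
time_s: 3.82
ee_pos: [0.526, 0.3817, 0.1639]
eef_rot: [3.14, -0.001, 1.763]
force: [-0.1, -0.5, -1.1]
grip_width: 0.0215
```

```bash
python3 go.py .5788 -.0170 .165 101
```

```text
t 3.825 pos [0.526  0.3817 0.1639] rpy [ 1.7990e+02 -4.0000e-02  1.0099e+02] F [-0.1 -0.5 -1.1] M [-0.04  0.05  0.02] w 21.5
linear [-401.5  -24.2   -1.4] turn [ 0.0018 -0.0007 -0.0003]
```

>>> play_rows(moves=[{"claw": 0.1,"linear": [-30,-2,0],"turn": [0,0,0]},{"claw": 0.1,"linear": [-85,-5,0],"turn": [0,0,0]},{"claw": 0.1,"linear": [-145,-9,0],"turn": [0,0,0]},{"claw": 0.1,"linear": [-205,-12,0],"turn": [0,0,0]},{"claw": 0.1,"linear": [-265,-16,-1],"turn": [0,0,0]},{"claw": 0.1,"linear": [-325,-20,-1],"turn": [0,0,0]},{"claw": 0.1,"linear": [-375,-23,-1],"turn": [0,0,0]},{"claw": 0.1,"linear": [-401.5,-24.2,-1.4],"turn": [0.0018,-0.0007,0]}])

```text
time_s: 4.82
ee_pos: [0.578, -0.0195, 0.1629]
eef_rot: [-3.139, -0.001, 1.761]
force: [0.7, 0.7, -0.4]
grip_width: 0.0214
```

```bash
python3 go.py .5788 -.0170 .165 101
```

```text
t 4.825 pos [ 0.578  -0.0195  0.1629] rpy [-1.7983e+02 -4.0000e-02  1.0087e+02] F [ 0.7  0.7 -0.4] M [-0.02  0.08  0.06] w 21.4
linear [ 2.3  1.2 -2.1] turn [-0.0029 -0.0007 -0.0023]
```

>>> play_rows(moves=[{"claw": 0.1,"linear": [2.3,1.2,10],"turn": [-0.003,0,-0.002]},{"claw": 0.1,"linear": [2.3,1.2,24],"turn": [-0.003,0,-0.002]},{"claw": 0.1,"linear": [2.3,1.2,24],"turn": [-0.003,0,-0.002]},{"claw": 0.1,"linear": [2.3,1.2,24],"turn": [-0.003,0,-0.002]}])

```text
time_s: 5.32
ee_pos: [0.5788, -0.0162, 0.1389]
eef_rot: [3.142, -0.001, 1.764]
force: [-0.6, -0.5, -0.8]
grip_width: 0.0213
```

```bash
python3 - <<'E'
from h import *
for n,b in(("scene",(270,130,100,110)),("top",(260,150,110,90))):
    im=vision.camera(n);cv2.imwrite(f"pics/f_{n}.png",im);x,y,w,h=b;cv2.imwrite(f"pics/c_{n}.png",cv2.resize(im[y:y+h,x:x+w],None,fx=5,fy=5,interpolation=0))
E
python3 go.py .5788 -.0170 .14 101
```

```text
t 5.425 pos [ 0.5789 -0.0165  0.1393] rpy [ 1.7996e+02 -3.0000e-02  1.0102e+02] F [ 0.1 -0.1 -0.5] M [-0.12  0.04 -0.05] w 21.3
linear [-0.5 -0.2 -0.7] turn [ 0.0008 -0.0005  0.0004]
```

View pics/c_scene.png

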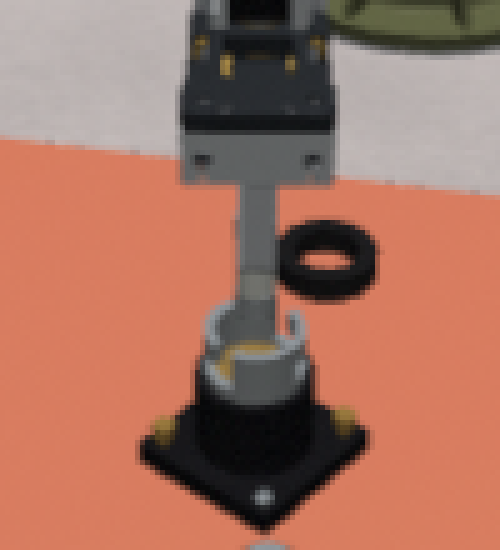

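View pics/c_top.png

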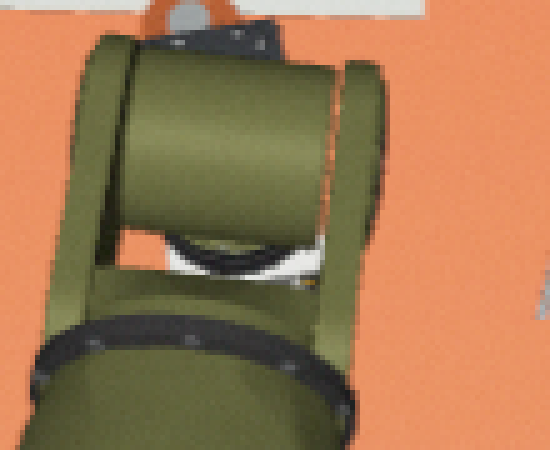

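```bash
python3 - <<'E'
from h import *
s=cv2.imread("pics/f_scene.png")
print(s[180:204,312:332].min(2))
s0=cv2.imread("pics/scene0.png")
print("diff");print(cv2.absdiff(s,s0)[180:204,312:332].max(2))
for z in(.1,.104,.115,.125,.139,.162): 
    print(z,proj("scene",[.5788,-.0170,z])[0],[proj("scene",[.5788+.0,-.0170+k*.011,z])[0].round(2) for k in(-1,1)])
E
```

```text
[[ 95  96  96  95  93 104 106  95  95  95  95  95  88  61  28  28  26  16
   23  38]
 [ 96  96  96  96  94 104 106  96  95  94  95  96  87  58  28  27  27  25
   45  79]
 [ 96  97  96  96  94 103 104  93  94  94  93  94  86  57  23  28  27  38
   58  80]
 [ 95  96  96  95  94  97  95  87  88  86  85  87  83  53  15  21  26  27
   28  36]
 [ 96  96  95  96  94  87  85  89  92  89  84  83  74  47  11  15  20  25
   26  27]
 [ 95  95  96  95  94  91  98 104 107 108 106 101  90  60  12  13  12  13
   16  21]
 [ 97  96  97  95  95  94  97 104 107 108 106 102  96  75  28  12  13  13
   14  12]
 [ 96  97  96  97  99 100  97 104 107 107 106 101  98  91  65  31  19  14
   15  13]
 [ 96  96  96  96  94  92  96 104 107 107 109 105 101 102  89  70  49  31
   18  16]
 [ 96  96 100 105  98  82  88  99 104 104 112 106  84  88  96  96  89  70
   48  37]
 [ 99 107 122 138 126  87  75  78  86  88  81  78  73  85  96  95  96  96
   89  80]
 [117 142 140 136 114  80  76  79  82  82  80  77  73  84  97 101 108 108
  100  96]
 [141 140 123  91  76  77  77  80  81  83  80  76  71  85 101 114 137 144
  117 
[... 2794 characters left out ...]
 2   3   4
    3   3]
 [  4   4   5   5   3   3   3   3   3   4   3   2   3   3   3   3   3   2
    4   3]
 [  5   4   5   5   3   2   4   3   3   3   4   3   3   1   3   3   3   5
    4   3]]
0.1 [320.55016516 192.6005911 ] [array([316.42, 192.07]), array([324.7 , 193.14])]
0.104 [320.55701903 191.3906735 ] [array([316.42, 190.86]), array([324.71, 191.93])]
0.115 [320.57605615 188.03146262] [array([316.41, 187.5 ]), array([324.76, 188.56])]
0.125 [320.59360726 184.93631437] [array([316.4 , 184.41]), array([324.81, 185.47])]
0.139 [320.61857979 180.53544809] [array([316.38, 180.01]), array([324.87, 181.06])]
0.162 [320.66065537 173.12861935] [array([316.36, 172.61]), array([324.98, 173.65])]
```

```bash
python3 - <<'E'
from h import *
a=np.radians(101);y=np.array([np.sin(a),-np.cos(a),0]);x=np.array([np.cos(a),np.sin(a),0])
P=np.array([.5789,-.0165,.1393])
for d in(.0107,.017,.0232): print(d,[proj("scene",P+d*y+k*x)[0].round(2) for k in(-.008,0,.008)])
s=cv2.imread("pics/f_scene.png");print(s[174:192,314:328])if 0 else None
print(s[168:192,314:328].mean(2).astype(int))
# fuse ceramic/metal boundary (metal end ~?) front surface rows
for z in (.1393-.036+.0+k for k in(.0,.005,.01,.012)): print(round(z,4),proj("scene",P*[1,1,0]+[0,0,z]+.011*np.array([.97,.12,0]))[0].round(2))
E
```

```text
0.0107 [array([317.59, 182.98]), array([320.77, 183.01]), array([323.95, 183.04])]
0.017 [array([317.56, 184.49]), array([320.75, 184.52]), array([323.94, 184.54])]
0.0232 [array([317.52, 185.99]), array([320.73, 186.01]), array([323.94, 186.04])]
[[146 146 145 135 107  97  96  97  96  96  98 126 146 146]
 [146 145 145 135 107  96  97  96  96  96  99 126 145 145]
 [145 145 145 135 107  96  96  96  97  96 101 127 146 145]
 [145 145 146 135 107  97  96  95  96  96  99 126 145 145]
 [146 145 146 135 107  97  97  96  96  96 100 126 146 145]
 [145 145 143 129 106  97  96  96  96  96 102 129 146 146]
 [145 145 127 108 106  96  96  97  96  96 101 128 145 140]
 [145 146 128 109 106  96  96  95  96  97  94 121 141 113]
 [145 146 129 110 106  97  96  96  96  96  94 116 113  62]
 [145 146 130 114 107  97  96  96  96  97  93  86  61  29]
 [145 145 138 125 108  96  96  96  96  97  89  64  28  27]
 [145 145 138 124 107  97  96  96  96  96  90  63  28  29]
 [146 145 138 125 107  96  96  96  96  96  89  62  28  28]
 [145 145 138 124 108  97  96  95  96  97  88  59  28  28]
 [145 146 138 124 105  94  95  95  94  95  87  57  23  29]
 [145 145 138 119  96  88  88  87  86  88  84  54  16  22]
 [145 146 138 112  86  90  93  90  85  84  75  48  12  15]
 [146 145 138 116 101 107 110 111 109 104  94  64  12  14]
 [146 145 138 116 100 107 110 111 109 104 104  90  42  12]
 [146 146 138 115 100 107 110 110 109 104 106 117  98  45]
 [145 145 133 107  98 107 110 110 111 107 108 133 135 105]
 [146 147 130  93  88 101 106 106 112 107  88 120 146 145]
 [149 148 129  89  76  79  88  90  82  80  75 114 145 145]
 [145 140 118  82  77  81  84  84  82  79  75 114 145 146]]
0.1033 [320.41 194.21]
0.1083 [320.42 192.69]
0.1133 [320.43 191.15]
0.1153 [320.43 190.54]
```

>>> play_rows(moves=[{"claw": 0.1,"linear": [-0.8,-0.4,8],"turn": [0,0,0]},{"claw": 0.1,"linear": [-0.8,-0.4,22],"turn": [0,0,0]},{"claw": 0.1,"linear": [-0.8,-0.4,33],"turn": [0,0,0]},{"claw": 0.1,"linear": [-0.8,-0.4,36],"turn": [0,0,0]},{"claw": 0.1,"linear": [-0.8,-0.4,36],"turn": [0,0,0]}])

```text
time_s: 6.05
ee_pos: [0.5787, -0.0174, 0.1032]
eef_rot: [3.141, -0.001, 1.763]
force: [0.3, 0.6, -0.4]
grip_width: 0.0214
```

```bash
python3 go.py .5786 -.0172 .0925 101
```

```text
t 6.05 pos [ 0.5787 -0.0174  0.1032] rpy [ 1.7997e+02 -3.0000e-02  1.0102e+02] F [ 0.3  0.6 -0.4] M [-0.05  0.05 -0.05] w 21.4
linear [ 0.2 -0.1 10.7] turn [ 0.0005 -0.0005  0.0004]
```

>>> play_rows(moves=[{"claw": 0.1,"linear": [0.2,-0.1,3],"turn": [0,0,0]},{"claw": 0.1,"linear": [0.2,-0.1,6],"turn": [0,0,0]},{"claw": 0.1,"linear": [0.2,-0.1,8],"turn": [0,0,0]},{"claw": 0.1,"linear": [0.2,-0.1,9],"turn": [0,0,0]},{"claw": 0.1,"linear": [0.2,-0.1,10],"turn": [0,0,0]},{"claw": 0.1,"linear": [0.2,-0.1,10.5],"turn": [0,0,0]}])

```text
time_s: 6.8
ee_pos: [0.5786, -0.0172, 0.0927]
eef_rot: [3.141, -0.001, 1.763]
force: [0.8, 0.4, -0.2]
grip_width: 0.0215
```

```bash
python3 go.py .5786 -.0172 .0925 101; python3 - <<'E'
from h import *
for n,b in(("scene",(270,130,100,110)),):
    im=vision.camera(n);cv2.imwrite(f"pics/g_{n}.png",im);x,y,w,h=b;cv2.imwrite(f"pics/d_{n}.png",cv2.resize(im[y:y+h,x:x+w],None,fx=5,fy=5,interpolation=0))
E
```

```text
t 6.8 pos [ 0.5786 -0.0172  0.0927] rpy [ 1.7997e+02 -3.0000e-02  1.0102e+02] F [ 0.8  0.4 -0.2] M [-0.06  0.05  0.05] w 21.5
linear [-0.  -0.   0.2] turn [ 0.0006 -0.0005  0.0004]
```

View pics/d_scene.png

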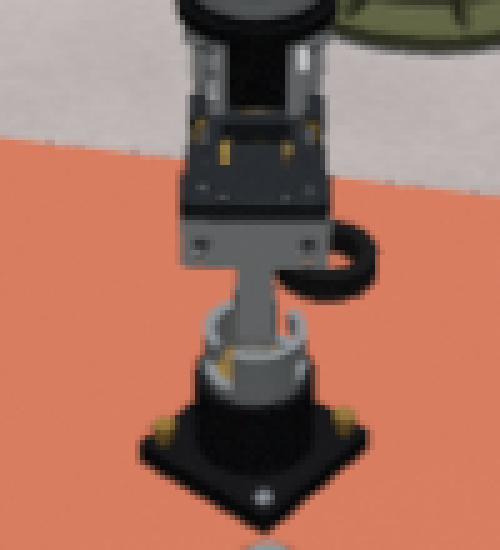

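>>> play_rows(moves=[{"claw": 0.1,"linear": [0,0,0.8],"turn": [0,0,0]},{"claw": 0.3,"linear": [0,0,0.8],"turn": [0,0,0]},{"claw": 0.35,"linear": [0,0,0.8],"turn": [0,0,0]},{"claw": 0.5,"linear": [0,0,0.8],"turn": [0,0,0]},{"claw": 0.6,"linear": [0,0,0.8],"turn": [0,0,0]}])

```text
time_s: 7.48
ee_pos: [0.5799, -0.0172, 0.0933]
eef_rot: [3.137, 0.001, 1.763]
force: [5.1, 0.6, 7.0]
grip_width: 0.0493
```

```bash
python3 go.py .5786 -.0172 .20 101; python3 - <<'E'
from h import *
for n,b in(("scene",(270,130,100,110)),):
    im=vision.camera(n);cv2.imwrite(f"pics/i_{n}.png",im);x,y,w,h=b;cv2.imwrite(f"pics/e_{n}.png",cv2.resize(im[y:y+h,x:x+w],None,fx=5,fy=5,interpolation=0))
E
```

```text
t 7.475 pos [ 0.5799 -0.0172  0.0933] rpy [1.7974e+02 3.0000e-02 1.0102e+02] F [5.1 0.6 7. ] M [ 0.04 -0.84 -0.01] w 49.3
linear [   0.2   -0.8 -106.7] turn [0.0045 0.0005 0.0004]
```

View pics/e_scene.png

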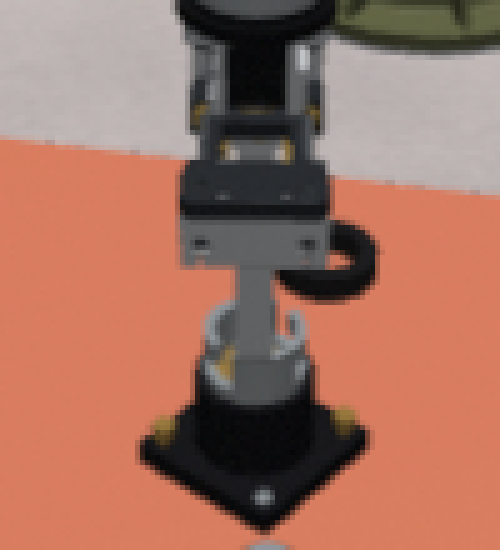

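>>> play_rows(moves=[{"claw": 0.6,"linear": [0.2,-0.8,-4],"turn": [0.0045,0,0]},{"claw": 0.6,"linear": [0.2,-0.8,-8],"turn": [0.0045,0,0]},{"claw": 0.6,"linear": [0.2,-0.8,-10],"turn": [0.0045,0,0]},{"claw": 0.6,"linear": [0.2,-0.8,-10],"turn": [0.0045,0,0]}])

```text
time_s: 8.02
ee_pos: [0.5788, -0.0172, 0.1032]
eef_rot: [-3.141, 0.0, 1.763]
force: [0.8, -0.7, -0.1]
grip_width: 0.0567
```

```bash
python3 go.py .5786 -.0172 .20 101; python3 - <<'E'
from h import *
for n,b in(("scene",(270,130,100,110)),):
    im=vision.camera(n);cv2.imwrite(f"pics/j_{n}.png",im);x,y,w,h=b;cv2.imwrite(f"pics/e2_{n}.png",cv2.resize(im[y:y+h,x:x+w],None,fx=5,fy=5,interpolation=0))
E
```

```text
t 8.025 pos [ 0.5788 -0.0172  0.1032] rpy [-1.7996e+02  2.0000e-02  1.0102e+02] F [ 0.8 -0.7 -0.1] M [-0.07  0.03  0.03] w 56.7
linear [  0.   -0.3 -96.8] turn [-0.0007  0.0003  0.0004]
```

View pics/e2_scene.png

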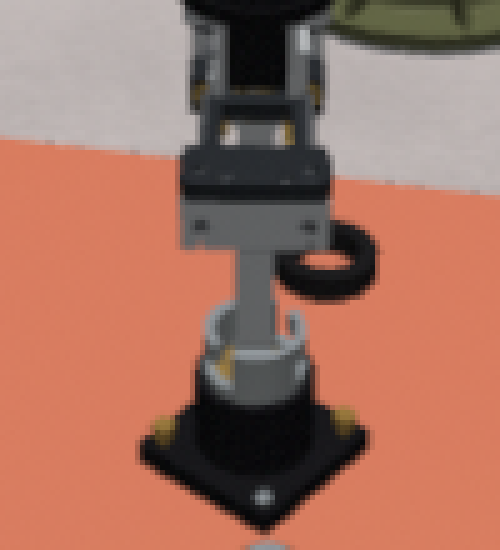

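>>> play_rows(moves=[{"claw": 0.6,"linear": [0,0,-30],"turn": [0,0,0]},{"claw": 0.6,"linear": [0,0,-70],"turn": [0,0,0]},{"claw": 0.6,"linear": [0,0,-90],"turn": [0,0,0]},{"claw": 0.6,"linear": [0,0,-90],"turn": [0,0,0]}])

```text
time_s: 8.57
ee_pos: [0.5793, -0.0172, 0.1941]
eef_rot: [3.14, 0.001, 1.763]
force: [-1.1, 0.8, 0.1]
grip_width: 0.0567
```

```bash
python3 go.py .5612 -.2704 .17 174
```

```text
t 8.575 pos [ 0.5793 -0.0172  0.1941] rpy [1.7992e+02 5.0000e-02 1.0102e+02] F [-1.1  0.8  0.1] M [-0.06  0.11  0.04] w 56.7
linear [-245.   -66.2   24.3] turn [ 6.0000e-04  1.7000e-03 -1.2738e+00]
```

>>> play_rows(moves=[{"claw": 0.5,"linear": [-30,-8,2],"turn": [0,0,-0.16]},{"claw": 0.5,"linear": [-65,-17,5],"turn": [0,0,-0.33]},{"claw": 0.5,"linear": [-105,-28,10],"turn": [0,0,-0.5]},{"claw": 0.5,"linear": [-145,-39,14],"turn": [0,0,-0.68]},{"claw": 0.5,"linear": [-185,-50,18],"turn": [0,0,-0.86]},{"claw": 0.5,"linear": [-220,-59,22],"turn": [0,0,-1.03]},{"claw": 0.5,"linear": [-240,-65,24],"turn": [0,0,-1.18]},{"claw": 0.5,"linear": [-245,-66,24],"turn": [0,0.001,-1.274]}])

```text
time_s: 9.57
ee_pos: [0.5605, -0.2714, 0.168]
eef_rot: [3.141, -0.002, 3.04]
force: [-0.1, -0.0, -0.3]
grip_width: 0.0469
```

```bash
python3 go.py .5612 -.2704 .12 174; python3 - <<'E'
from h import *
ims=[]
for n,b in(("scene",(220,130,150,110)),("top",(275,150,150,110))):
    im=vision.camera(n);cv2.imwrite(f"pics/k_{n}.png",im);x,y,w,h=b;ims.append(cv2.resize(im[y:y+h,x:x+w],None,fx=5,fy=5,interpolation=0))
cv2.imwrite("pics/k1.png",ims[0]);cv2.imwrite("pics/k2.png",ims[1])
E
```

```text
t 9.575 pos [ 0.5605 -0.2714  0.168 ] rpy [ 1.7994e+02 -1.0000e-01  1.7416e+02] F [-0.1 -0.  -0.3] M [ 0.    0.02 -0.  ] w 46.9
linear [-0.7  1.  48. ] turn [ 0.0011 -0.0018  0.0027]
```

View pics/k1.png

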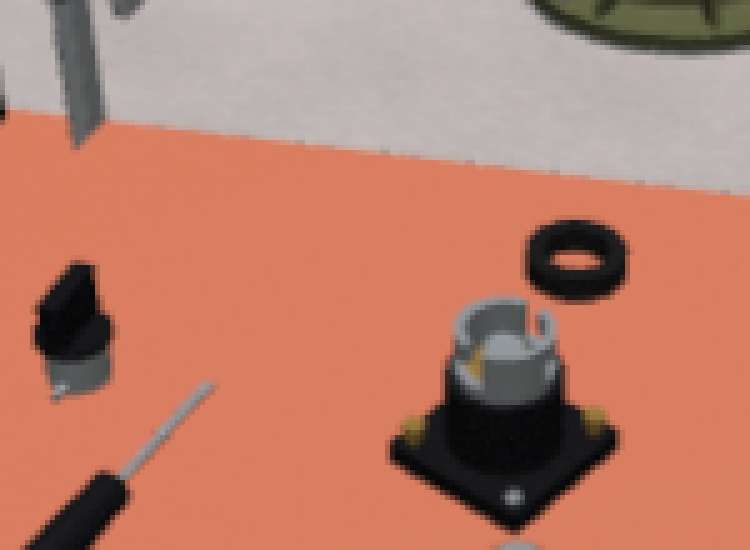

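View pics/k2.png

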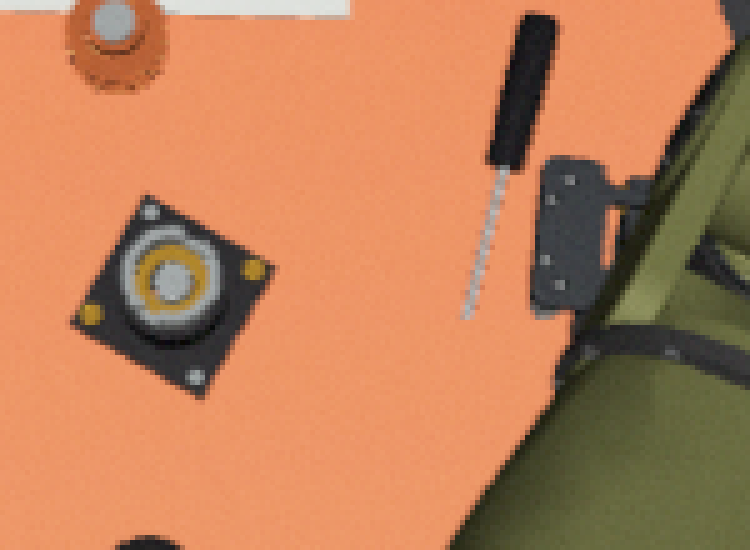

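>>> play_rows(moves=[{"claw": 0.5,"linear": [-0.7,1,20],"turn": [0.001,-0.002,0.003]},{"claw": 0.5,"linear": [-0.7,1,60],"turn": [0.001,-0.002,0.003]},{"claw": 0.5,"linear": [-0.7,1,80],"turn": [0.001,-0.002,0.003]},{"claw": 0.5,"linear": [-0.7,1,85],"turn": [0.001,-0.002,0.003]},{"claw": 0.5,"linear": [-0.7,1,85],"turn": [0.001,-0.002,0.003]}])

```text
time_s: 10.3
ee_pos: [0.5616, -0.2695, 0.0836]
eef_rot: [3.142, 0.001, 3.034]
force: [0.2, 0.1, 0.6]
grip_width: 0.0466
```

```bash
python3 go.py .5612 -.2704 .039 174; python3 - <<'E'
from h import *
ims=[]
for n,b in(("scene",(190,110,100,110)),):
    im=vision.camera(n);x,y,w,h=b;ims.append(cv2.resize(im[y:y+h,x:x+w],None,fx=5,fy=5,interpolation=0))
cv2.imwrite("pics/l1.png",ims[0])
P=np.array([.5612,-.2704,0])
for z in(.036,.052,.068,.083):print(z,(proj("scene",P+[0,0,z])[0]-[190,110])*5)
E
```

```text
t 10.3 pos [ 0.5616 -0.2695  0.0836] rpy [1.8000e+02 4.0000e-02 1.7382e+02] F [0.2 0.1 0.6] M [ 0.06 -0.03 -0.  ] w 46.6
linear [ 0.3 -1.  44.6] turn [ 0.      0.0007 -0.0032]
0.036 [223.01347109 426.27792373]
0.052 [219.1210248  404.14751567]
0.068 [215.15307367 381.59900812]
0.083 [211.36252259 360.06912918]
```

View pics/l1.png

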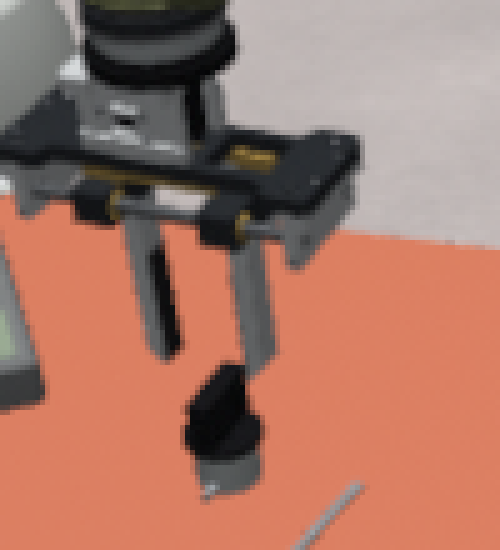

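>>> play_rows(force=15, moves=[{"claw": 0.5,"linear": [0.3,-1,15],"turn": [0,0.0007,-0.003]},{"claw": 0.5,"linear": [0.3,-1,35],"turn": [0,0.0007,-0.003]},{"claw": 0.5,"linear": [0.3,-1,43],"turn": [0,0.0007,-0.003]},{"claw": 0.5,"linear": [0.3,-1,44.5],"turn": [0,0.0007,-0.003]},{"claw": 0.5,"linear": [0.3,-1,44.5],"turn": [0,0.0007,-0.003]},{"claw": 0.3,"linear": [0.3,-1,44.5],"turn": [0,0.0007,-0.003]}])

```text
time_s: 11.1
ee_pos: [0.5617, -0.2708, 0.0401]
eef_rot: [-3.141, 0.002, 3.037]
force: [0.2, -0.1, -0.2]
grip_width: 0.0401
```

```bash
python3 go.py .5612 -.2704 .039 174
```

```text
t 11.1 pos [ 0.5617 -0.2708  0.0401] rpy [-1.7996e+02  9.0000e-02  1.7400e+02] F [ 0.2 -0.1 -0.2] M [ 0.03 -0.02  0.  ] w 40.1
linear [0.5 0.4 1.1] turn [-0.0008  0.0016 -0.0001]
```

>>> play_rows(force=10, moves=[{"claw": 0.2,"linear": [0.5,0.4,1],"turn": [-0.0008,0.0016,0]},{"claw": 0.1,"linear": [0.5,0.4,1],"turn": [-0.0008,0.0016,0]},{"claw": 0.0,"linear": [0.5,0.4,1],"turn": [-0.0008,0.0016,0]},{"claw": 0.0,"linear": [0.5,0.4,1],"turn": [-0.0008,0.0016,0]},{"claw": 0.0,"linear": [0.5,0.4,1],"turn": [-0.0008,0.0016,0]}])

```text
time_s: 11.72
ee_pos: [0.5613, -0.2704, 0.0392]
eef_rot: [3.142, 0.0, 3.037]
force: [0.2, -0.2, -0.2]
grip_width: 0.0138
```

>>> play_rows(force=50, moves=[{"claw": 0.0,"linear": [0,0,0],"turn": [0,0,0]},{"claw": 0.0,"linear": [0,0,0],"turn": [0,0,0]}])

```text
time_s: 11.98
ee_pos: [0.5613, -0.2703, 0.0392]
eef_rot: [3.141, -0.0, 3.037]
force: [-0.3, -0.2, 0.4]
grip_width: 0.0136
```

```bash
python3 go.py .5612 -.2704 .17 174
```

```text
t 11.975 pos [ 0.5613 -0.2703  0.0392] rpy [179.99  -0.   174.  ] F [-0.3 -0.2  0.4] M [ 0.1   0.03 -0.01] w 13.6
linear [ 0.000e+00 -1.000e-01 -1.308e+02] turn [ 0.0001 -0.     -0.    ]
```

>>> play_rows(moves=[{"claw": 0,"linear": [0,0,-12],"turn": [0,0,0]},{"claw": 0,"linear": [0,0,-40],"turn": [0,0,0]},{"claw": 0,"linear": [0,0,-85],"turn": [0,0,0]},{"claw": 0,"linear": [0,0,-120],"turn": [0,0,0]},{"claw": 0,"linear": [0,0,-126],"turn": [0,0,0]}])

```text
time_s: 12.6
ee_pos: [0.562, -0.2708, 0.1682]
eef_rot: [-3.14, 0.004, 3.037]
force: [-0.4, 0.5, -2.5]
grip_width: 0.0137
```

```bash
python3 go.py .5785 -.0170 .165 152
```

```text
t 12.6 pos [ 0.562  -0.2708  0.1682] rpy [-179.9     0.24  174.  ] F [-0.4  0.5 -2.5] M [0.07 0.01 0.05] w 13.7
linear [ 10.2 254.1   2.7] turn [-0.0009  0.0045  0.384 ]
```

>>> play_rows(moves=[{"claw": 0,"linear": [1,30,0],"turn": [0,0.002,0.05]},{"claw": 0,"linear": [3,75,1],"turn": [0,0.004,0.12]},{"claw": 0,"linear": [5,125,2],"turn": [0,0.004,0.2]},{"claw": 0,"linear": [7,175,2],"turn": [0,0.004,0.28]},{"claw": 0,"linear": [9,220,2.7],"turn": [0,0.004,0.34]},{"claw": 0,"linear": [10,248,2.7],"turn": [-0.001,0.0045,0.38]},{"claw": 0,"linear": [10.2,254.1,2.7],"turn": [-0.001,0.0045,0.384]},{"claw": 0,"linear": [10.2,254.1,2.7],"turn": [-0.001,0.0045,0.384]}])

```text
time_s: 13.6
ee_pos: [0.5782, -0.0173, 0.1643]
eef_rot: [-3.141, -0.001, 2.654]
force: [-0.1, -0.4, -1.2]
grip_width: 0.0139
```

```bash
python3 go.py .5785 -.0170 .145 152; python3 - <<'E'
from h import *
n,b="scene",(270,120,100,110)
im=vision.camera(n);x,y,w,h=b;cv2.imwrite("pics/n1.png",cv2.resize(im[y:y+h,x:x+w],None,fx=5,fy=5,interpolation=0))
E
```

```text
t 13.6 pos [ 0.5782 -0.0173  0.1643] rpy [-1.7998e+02 -5.0000e-02  1.5205e+02] F [-0.1 -0.4 -1.2] M [ 0.02 -0.03 -0.02] w 13.9
linear [-0.1  0.4 19.3] turn [-0.0004 -0.0009  0.0009]
```

View pics/n1.png

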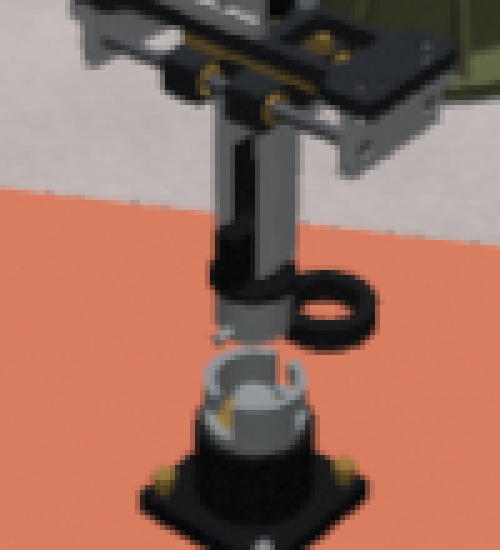

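```bash
python3 - <<'E'
from h import *
a=np.radians(-28);x=np.array([np.cos(a),np.sin(a),0])
P=np.array([.5782,-.0173,0])
print("pin tip pred",proj("scene",P+.029*x+[0,0,.133])[0], proj("scene",P+.024*x+[0,0,.133])[0])
v=np.array([-.1,1,0]);v/=np.linalg.norm(v)
for z in(.145,.14,.137):print(z,proj("scene",P+[0,0,z])[0],(proj("scene",P+.019*v+[0,0,z])-proj("scene",P-.019*v+[0,0,z]))[0])
im=vision.camera("scene");cv2.imwrite("pics/n2.png",im)
print(im[176:192,308:334].min(2)); print(im[176:192,308:334].max(2))
E
```

```text
pin tip pred [313.18065292 187.59102773] [314.46820444 186.66167183]
0.145 [320.56050728 178.47353127] [14.93296754  0.93672287]
0.14 [320.55168915 180.06651426] [14.88436496  0.9391284 ]
0.137 [320.54642703 181.01733457] [14.85535919  0.94054797]
[[ 97  97  96  74  23   8   9  10  10  10   9  12  19  24  23  24  23  23
   24  22  20  22  27  24  20  17]
 [ 96  96  97  84  49  11   7  10   8  11  16  22  22  25  23  23  23  23
   21  13  15  22  18  15  16  15]
 [ 96  96  96  96  76  29  10   9  14  17  22  22  22  22  23  20  20  18
   17  19  23  20  15  14  14  13]
 [ 96  96  97  96  86  59  35  22  15  15  15  16  17  18  18  14  16  32
   46  47  32  15  14  13  13  19]
 [ 96  97  96  96  89  75  65  55  45  43  36  31  32  37  42  42  48  67
   77  63  32  17  22  39  49  53]
 [ 96  96  96  96  89  75  72  76  80  82  77  70  71  78  86  84  82  80
   78  63  34  27  46  80  97  96]
 [ 97  97  97  96  88  75  73  76  79  81  83  85  85  86  85  83  81  80
   77  62  33  36  58  79  90  93]
 [ 96  96  96  97  88  76  73  77  79  82  84  85  86  85  85  83  82  80
   76  62  32  
[... 1937 characters left out ...]
85  83  80
   75  51  14  16  20  21  25  27]
 [217 218 217 214 199 163 148 145 117  84  86  87  86  88  88  85  84  89
   77  29  13  14  15  16  18  14]
 [218 217 218 199 147 129 136 119  97  86  86  88  88  88  89  97 115 147
  137  67  25  15  14  17  16  16]
 [217 217 218 196 145 121 143 172 170 137 121 112 103 109 126 149 189 217
  201 156 108  68  27  15  14  15]
 [217 217 217 218 206 202 215 208 205 197 181 158 139 154 172 180 194 208
  217 217 202 157 108  85  67  35]
 [217 218 218 217 213 207 191 166 148 146 144 136 129 128 135 144 136 172
  217 218 218 217 202 180 158 124]
 [218 218 218 214 194 160 151 145 129 104  91  84  85  85  84  90  89 160
  216 211 207 206 214 217 218 217]]
```

```bash
python3 go.py .578 -.0162 .135 152
```

```text
t 13.7 pos [ 0.5783 -0.018   0.1646] rpy [-1.7999e+02 -3.0000e-02  1.5197e+02] F [-0.1 -0.1 -1.2] M [0.01 0.04 0.02] w 13.7
linear [ 1.1  1.4 29.6] turn [-0.0002 -0.0005 -0.0004]
```

>>> play_rows(moves=[{"claw": 0,"linear": [1,1.2,8],"turn": [0,0,0]},{"claw": 0,"linear": [1,1.2,22],"turn": [0,0,0]},{"claw": 0,"linear": [1,1.2,28],"turn": [0,0,0]},{"claw": 0,"linear": [1,1.2,29],"turn": [0,0,0]},{"claw": 0,"linear": [1,1.2,29],"turn": [0,0,0]}])

```text
time_s: 14.32
ee_pos: [0.5781, -0.0165, 0.1358]
eef_rot: [-3.141, -0.0, 2.652]
force: [0.2, 0.9, -1.7]
grip_width: 0.0141
```

```bash
python3 - <<'E'
from h import *
n,b="scene",(285,150,70,70)
im=vision.camera(n);x,y,w,h=b;cv2.imwrite("pics/o1.png",cv2.resize(im[y:y+h,x:x+w],None,fx=8,fy=8,interpolation=0))
E
python3 go.py .578 -.0165 .125 152
```

```text
t 14.375 pos [ 0.5782 -0.0165  0.1359] rpy [-180.      0.    151.97] F [-0.  -0.5 -1.5] M [-0.02 -0.03 -0.02] w 13.7
linear [ 0.1 -0.1 10.9] turn [-0.      0.     -0.0005]
```

View pics/o1.png

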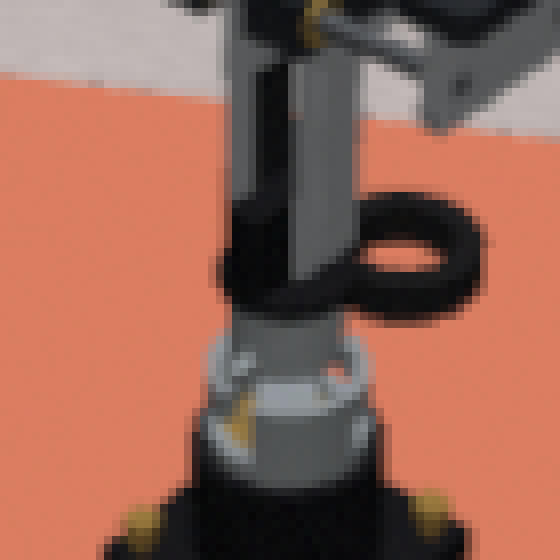

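>>> play_rows(moves=[{"claw": 0,"linear": [0,0,3],"turn": [0,0,0]},{"claw": 0,"linear": [0,0,5],"turn": [0,0,0]},{"claw": 0,"linear": [0,0,7],"turn": [0,0,0]},{"claw": 0,"linear": [0,0,9],"turn": [0,0,0]},{"claw": 0,"linear": [0,0,10],"turn": [0,0,0]},{"claw": 0,"linear": [0,0,10],"turn": [0,0,0]}])

```text
time_s: 15.12
ee_pos: [0.5781, -0.0164, 0.1258]
eef_rot: [-3.141, -0.0, 2.652]
force: [-0.0, -0.4, -1.0]
grip_width: 0.0138
```

```bash
python3 go.py .578 -.0165 .115 152
```

```text
t 15.125 pos [ 0.5781 -0.0164  0.1258] rpy [-1.7999e+02 -1.0000e-02  1.5198e+02] F [-0.  -0.4 -1. ] M [-0.03 -0.02  0.05] w 13.8
linear [ 0.1 -0.1 10.8] turn [-0.0001 -0.0001 -0.0004]
```

>>> play_rows(moves=[{"claw": 0,"linear": [0,0,2],"turn": [0,0,0]},{"claw": 0,"linear": [0,0,4],"turn": [0,0,0]},{"claw": 0,"linear": [0,0,6],"turn": [0,0,0]},{"claw": 0,"linear": [0,0,8],"turn": [0,0,0]},{"claw": 0,"linear": [0,0,8],"turn": [0,0,0]}])

```text
time_s: 15.75
ee_pos: [0.5781, -0.0164, 0.1177]
eef_rot: [-3.141, -0.0, 2.652]
force: [-0.9, 0.4, -1.5]
grip_width: 0.014
```

```bash
python3 - <<'E'
from h import *
n,b="scene",(285,150,70,70)
im=vision.camera(n);x,y,w,h=b;cv2.imwrite("pics/p1.png",cv2.resize(im[y:y+h,x:x+w],None,fx=8,fy=8,interpolation=0))
E
python3 go.py .578 -.0165 .1032 152
```

```text
t 15.8 pos [ 0.5781 -0.0164  0.1178] rpy [-1.7999e+02 -1.0000e-02  1.5198e+02] F [ 0.7 -0.  -1. ] M [ 0.   -0.02 -0.  ] w 13.6
linear [ 0.1 -0.1 14.6] turn [-0.0001 -0.0002 -0.0004]
```

View pics/p1.png

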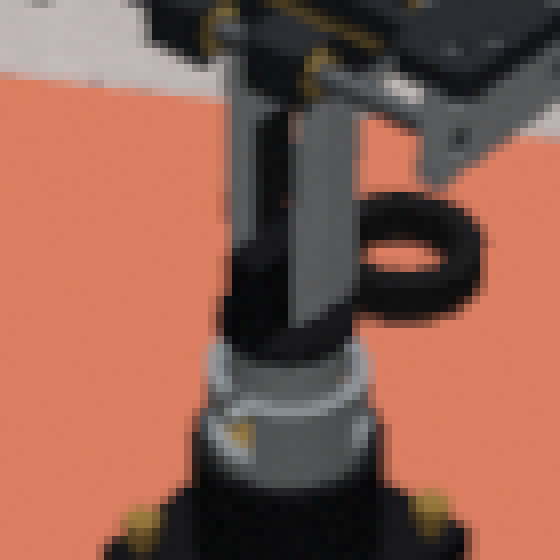

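>>> play_rows(force=60, moves=[{"claw": 0,"linear": [0,0,2.5],"turn": [0,0,0]},{"claw": 0,"linear": [0,0,5],"turn": [0,0,0]},{"claw": 0,"linear": [0,0,7.5],"turn": [0,0,0]},{"claw": 0,"linear": [0,0,9],"turn": [0,0,0]},{"claw": 0,"linear": [0,0,10],"turn": [0,0,0]},{"claw": 0,"linear": [0,0,10],"turn": [0,0,0]}])

```text
time_s: 16.55
ee_pos: [0.5783, -0.0165, 0.1081]
eef_rot: [3.141, 0.0, 2.652]
force: [-1.1, -0.5, 6.1]
grip_width: 0.0132
```

```bash
python3 go.py .578 -.0165 .1032 152
```

```text
t 16.55 pos [ 0.5783 -0.0165  0.1081] rpy [1.7999e+02 3.0000e-02 1.5198e+02] F [-1.1 -0.5  6.1] M [-0.    0.04  0.02] w 13.2
linear [ 0.3 -0.2  4.9] turn [ 0.0001  0.0005 -0.0004]
```

>>> play_rows(moves=[{"claw": 0,"linear": [0.2,-0.2,1.5],"turn": [0,0,0]},{"claw": 0,"linear": [0.2,-0.2,3],"turn": [0,0,0]},{"claw": 0,"linear": [0.2,-0.2,4],"turn": [0,0,0]},{"claw": 0,"linear": [0.2,-0.2,4.6],"turn": [0,0,0]},{"claw": 0,"linear": [0.2,-0.2,4.6],"turn": [0,0,0]}])

```text
time_s: 17.18
ee_pos: [0.5784, -0.0165, 0.1041]
eef_rot: [3.141, 0.001, 2.653]
force: [-1.2, 1.0, 8.4]
grip_width: 0.0136
```

```bash
python3 go.py .578 -.0165 .1032 72
```

```text
t 17.175 pos [ 0.5784 -0.0165  0.1041] rpy [1.7997e+02 8.0000e-02 1.5198e+02] F [-1.2  1.   8.4] M [ 0.1   0.2  -0.02] w 13.6
linear [ 0.4 -0.2  0.9] turn [1.5000e-03 8.0000e-04 1.3959e+00]
```

>>> play_rows(moves=[{"claw": 0,"linear": [0.2,-0.2,1],"turn": [0,0,0]},{"claw": 0,"linear": [0.2,-0.2,1.8],"turn": [0,0,0]},{"claw": 0,"linear": [0.2,-0.2,1.8],"turn": [0,0,0]}])

```text
time_s: 17.55
ee_pos: [0.5785, -0.0166, 0.1031]
eef_rot: [3.14, 0.002, 2.653]
force: [-2.2, 0.0, 8.9]
grip_width: 0.0135
```

```bash
python3 go.py .578 -.0165 .1042 72
```

```text
t 17.55 pos [ 0.5785 -0.0166  0.1031] rpy [1.7993e+02 1.4000e-01 1.5198e+02] F [-2.2  0.   8.9] M [0.08 0.38 0.03] w 13.5
linear [ 0.4 -0.1 -1.1] turn [2.7000e-03 1.2000e-03 1.3959e+00]
```

>>> play_rows(moves=[{"claw": 0,"linear": [0.2,0,0.3],"turn": [0,0,0.08]},{"claw": 0,"linear": [0.2,0,0.3],"turn": [0,0,0.18]},{"claw": 0,"linear": [0.2,0,0.3],"turn": [0,0,0.3]},{"claw": 0,"linear": [0.2,0,0.3],"turn": [0,0,0.4]},{"claw": 0,"linear": [0.2,0,0.3],"turn": [0,0,0.4]}])

```text
time_s: 18.18
ee_pos: [0.5788, -0.0166, 0.1036]
eef_rot: [3.138, 0.003, 2.251]
force: [0.1, -0.6, 8.0]
grip_width: 0.0134
```

```bash
python3 go.py .578 -.0165 .1032 72
```

```text
t 18.175 pos [ 0.5788 -0.0166  0.1036] rpy [179.81   0.18 128.97] F [ 0.1 -0.6  8. ] M [-0.11  0.02 -0.04] w 13.4
linear [ 0.6 -0.6  0.4] turn [0.0045 0.0012 0.9943]
```

>>> play_rows(moves=[{"claw": 0,"linear": [0.3,-0.3,1],"turn": [0.003,0.001,0.1]},{"claw": 0,"linear": [0.3,-0.3,1],"turn": [0.003,0.001,0.22]},{"claw": 0,"linear": [0.3,-0.3,1],"turn": [0.003,0.001,0.36]},{"claw": 0,"linear": [0.3,-0.3,1],"turn": [0.003,0.001,0.5]},{"claw": 0,"linear": [0.3,-0.3,1],"turn": [0.003,0.001,0.64]},{"claw": 0,"linear": [0.3,-0.3,1],"turn": [0.003,0.001,0.74]},{"claw": 0,"linear": [0.3,-0.3,1],"turn": [0.003,0.001,0.8]},{"claw": 0,"linear": [0.3,-0.3,1],"turn": [0.003,0.001,0.8]}])

```text
time_s: 19.18
ee_pos: [0.5791, -0.0166, 0.1035]
eef_rot: [3.138, 0.0, 1.45]
force: [0.4, 0.4, 8.9]
grip_width: 0.0137
```

```bash
python3 go.py .578 -.0165 .1032 72
```

```text
t 19.175 pos [ 0.5791 -0.0166  0.1035] rpy [179.8    0.    83.09] F [0.4 0.4 8.9] M [-0.04 -0.03  0.01] w 13.7
linear [-0.1 -1.1  0.3] turn [ 0.0034 -0.0003  0.1935]
```

>>> play_rows(moves=[{"claw": 0,"linear": [0,-0.3,1],"turn": [0.003,0,0.08]},{"claw": 0,"linear": [0,-0.3,1],"turn": [0.003,0,0.15]},{"claw": 0,"linear": [0,-0.3,1],"turn": [0.003,0,0.2]},{"claw": 0,"linear": [0,-0.3,1],"turn": [0.003,0,0.2]}])

```text
time_s: 19.68
ee_pos: [0.5796, -0.0167, 0.1034]
eef_rot: [3.139, -0.001, 1.249]
force: [1.3, -0.7, 7.6]
grip_width: 0.0133
```

```bash
python3 go.py .578 -.0165 .1032 72
```

```text
t 19.675 pos [ 0.5796 -0.0167  0.1034] rpy [ 1.7983e+02 -4.0000e-02  7.1590e+01] F [ 1.3 -0.7  7.6] M [-0.21 -0.27  0.1 ] w 13.3
linear [-0.3 -1.6  0.2] turn [ 0.0029 -0.0008 -0.0072]
```

>>> play_rows(moves=[{"claw": 0,"linear": [0,-0.6,1],"turn": [0.003,0,0.05]},{"claw": 0,"linear": [0,-0.6,1],"turn": [0.003,0,0.1]},{"claw": 0,"linear": [0,-0.6,1],"turn": [0.003,0,0.1]}])

```text
time_s: 20.05
ee_pos: [0.5797, -0.0168, 0.1034]
eef_rot: [3.139, -0.001, 1.15]
force: [0.7, -0.6, 8.3]
grip_width: 0.0141
```

```bash
python3 go.py .578 -.0165 .1032 72
```

```text
t 20.05 pos [ 0.5797 -0.0168  0.1034] rpy [ 1.7987e+02 -5.0000e-02  6.5910e+01] F [ 0.7 -0.6  8.3] M [-0.34 -0.06  1.13] w 14.1
linear [-0.5 -1.7  0.2] turn [ 0.0023 -0.0008 -0.1062]
```

>>> play_rows(moves=[{"claw": 0,"linear": [0,-0.3,1.5],"turn": [0,0,0.02]},{"claw": 0,"linear": [0,-0.3,2.5],"turn": [0,0,0.02]},{"claw": 0,"linear": [0,-0.3,3],"turn": [0,0,0.02]},{"claw": 0,"linear": [0,-0.3,3],"turn": [0,0,0.02]}])

```text
time_s: 20.55
ee_pos: [0.5801, -0.0168, 0.103]
eef_rot: [3.137, -0.001, 1.132]
force: [-9.0, -0.2, 27.0]
grip_width: 0.0142
```

```bash
python3 go.py .578 -.0165 .1032 72
```

```text
t 20.55 pos [ 0.5801 -0.0168  0.103 ] rpy [ 1.7971e+02 -7.0000e-02  6.4880e+01] F [-9.  -0.2 27. ] M [-0.12  2.03  1.28] w 14.2
linear [-0.6 -2.  -0.2] turn [ 0.0051 -0.0008 -0.1243]
```

>>> play_rows(moves=[{"claw": 0,"linear": [-0.3,-1.2,2.4],"turn": [0.003,0,0.02]},{"claw": 0,"linear": [-0.3,-1.2,2.4],"turn": [0.003,0,0.02]},{"claw": 0,"linear": [-0.3,-1.2,2.4],"turn": [0.003,0,0.02]},{"claw": 0,"linear": [-0.3,-1.2,2.4],"turn": [0.003,0,0.02]},{"claw": 0,"linear": [-0.3,-1.2,2.4],"turn": [0.003,0,0.02]},{"claw": 0,"linear": [-0.3,-1.2,2.4],"turn": [0.003,0,0.02]}])

```text
time_s: 21.3
ee_pos: [0.5799, -0.0168, 0.1032]
eef_rot: [3.136, -0.002, 1.114]
force: [-4.8, -1.3, 22.8]
grip_width: 0.0143
```

```bash
python3 go.py .578 -.0165 .1032 72; python3 - <<'E'
from h import *
n,b="scene",(285,150,70,70)
im=vision.camera(n);cv2.imwrite("pics/zfull.png",im);x,y,w,h=b;cv2.imwrite("pics/z1.png",cv2.resize(im[y:y+h,x:x+w],None,fx=8,fy=8,interpolation=0))
t=vision.camera("top");cv2.imwrite("pics/ztop.png",t)
E
python3 go.py .578 -.0165 .1032 72
```

```text
t 21.3 pos [ 0.5799 -0.0168  0.1032] rpy [ 1.7967e+02 -9.0000e-02  6.3850e+01] F [-4.8 -1.3 22.8] M [-0.26  1.16  1.41] w 14.3
linear [-0.6 -1.9 -0.1] turn [ 0.0058 -0.0012 -0.1423]
t 21.4 pos [ 0.5799 -0.0168  0.1031] rpy [ 1.7968e+02 -1.0000e-01  6.3850e+01] F [-4.8 -0.1 22.5] M [-0.26  1.21  1.44] w 14.5
linear [-0.6 -1.8 -0.1] turn [ 0.0058 -0.0013 -0.1422]
```

View pics/z1.png

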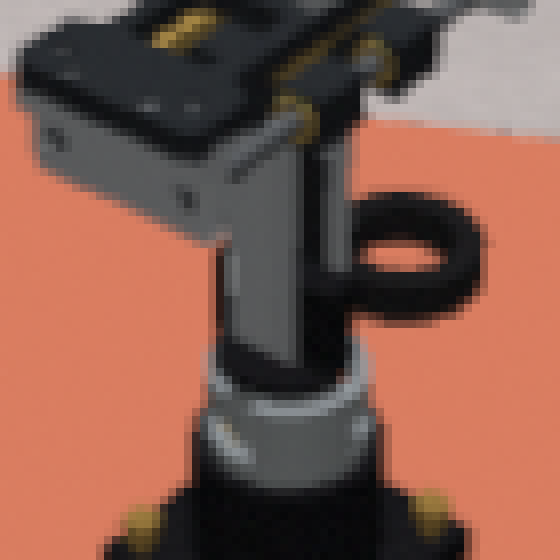

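View pics/zfull.png

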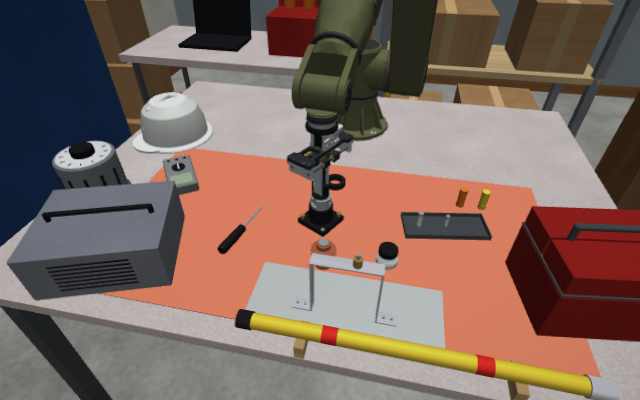

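```bash
python3 -c "
from station import hand_in,get_obs
print(hand_in());o=get_obs();print(o['time_s'],o['ee_pos'],o['force'],o['moment'])"
```

```text
the job is handed in; nothing more can be done
None
the job is handed in; nothing more can be done
```

I finished the job and handed it in at about 21.4 s. The 22 mm fuse link is on the sprung contact, and the bayonet cap is in, turned to its stop and held pushed fully down.

- **Fuse link:** I picked the widest grey one and left the orange and yellow look-alikes alone. After release, both cameras showed it upright and centred in the bore, with its top below the rim.
- **Slip on release:** A fingertip rested on the collar rim with about 7 N. The objects stand about 2 mm higher than I first assumed. I lifted away and corrected the heights used for the cap.
- **Cap:** The pins went into the slots with no contact force, and the spring force then rose as expected on the way down. At about 86° of tool rotation the resisting moment rose to about 1.1 N m, which I took as the stop.
- **Final hold:** The push down is about 22 N, against about 11 N for the spring alone, and the tool height did not change while I increased the push, so the pin should be on the channel floor. The turning moment holds at 1.4 N m with the grip set to 60 N, and readings 0.1 s apart agreed.
- **Less certain:** About 5 N of sideways force remains. The tool turned 88° against the nominal 80°, so the wing probably twisted slightly in the pads. I could not see the pins inside the channels. I inferred their position from force, moment and the flange's closeness to the rim.
- **Rest of the bench:** In the last scene picture the other two links, the decoys and the bystanders look unmoved.

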